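# Laser-mark the 50 mm sleeves

## Task

Set up the marking fixture for the 50 mm long sleeves: lay the 28 mm thick setting bar in the pocket, flat against the stop fence, then take every 50 mm sleeve off the wash rack and lay each in a V rest of its own, pushed up against the bar. With bar and sleeves all in place and let go, press the green start button; afterwards lay the marked sleeves in the wooden tray and put the bar back flat on the bare table, so that the fixture is left empty. Leave the 36 and 64 mm sleeves hanging on the rack, and the tool holders and the wrench where they are.

Things in the scene. Friction and masses are not known exactly. Their poses are not given: they have to be found in the camera images.
- fixture: marking fixture, fixed: an aluminium plate 160 (x) x 200 (y) x 12 mm. Origin on the table below the front face of its stop fence, midway along it; x points away from the robot through the fence, y along it. The fence, a steel strip (x 0 to 14, y -78 to 78 mm), stands 10 mm above the plate. With the 28 mm bar at the fence, a 50 mm sleeve up against it is centred at x = -53 mm
- bed (a point): foot of the fence's front face, midway along it, on the plate's top (12 mm above the fixture's origin; same axes). It is the rear edge of the setting-bar pocket: x = -40 to 0 mm, 140 mm long in y between two cheeks 9 mm high
- rest (a point): bottom of the middle V rest's groove at mid-length, 75 mm in front of the fence, 17 mm above the table; axes as the fixture's. Three such rests lie in front of the pocket: 90 degree V grooves along x, 70 mm long, at y = -54, 0 and 54 mm of the fixture, upper edges 29 mm above the table. A sleeve in one has its axis 35.4 mm above the table
- rack: steel wash rack, fixed: a rail 340 mm long on two posts with six level pegs in a row at y = -130, -78, -26, 26, 78 and 130 mm, sticking out 83 mm towards its -x (towards the robot), axes 110 mm above the table. Origin on the table under the rail's front face
- peg_tip (a point): upturned tip of the rack's peg at y = 26 mm; axes as the rack's. The pegs are 6 mm thick, the top of each tip is 6.5 mm above the peg's axis. A hanging sleeve's axis is 104 mm above the table (bore top resting on the peg); raised 7.5 mm its bore is clear of peg and tip, and it can be drawn off towards -x by 75 mm or more
- sleeve_50_a: hollow round plain steel sleeve, outside diameter 26 mm, bore 18 mm, 50 mm LONG; origin at its centre, x along its axis. Hangs on a rack peg at the start, its axis parallel to the rack's x (may be any one of the six pegs); two or three 50 mm sleeves are there (an absent one reads None)
- sleeve_50_b: hollow round plain steel sleeve, outside diameter 26 mm, bore 18 mm, 50 mm LONG; origin at its centre, x along its axis. Hangs on a rack peg at the start, its axis parallel to the rack's x (may be any one of the six pegs); may be absent (None)
- sleeve_50_c: hollow round plain steel sleeve, outside diameter 26 mm, bore 18 mm, 50 mm LONG; origin at its centre, x along its axis. Hangs on a rack peg at the start, its axis parallel to the rack's x (may be any one of the six pegs); may be absent (None)
- sleeve_36_a: hollow round plain steel sleeve, outside diameter 26 mm, bore 18 mm, 36 mm LONG; origin at its centre, x along its axis. Hangs on a rack peg at the start, its axis parallel to the rack's x (may be any one of the six pegs)
- sleeve_36_b: hollow round plain steel sleeve, outside diameter 26 mm, bore 18 mm, 36 mm LONG; origin at its centre, x along its axis. Hangs on a rack peg at the start, its axis parallel to the rack's x (may be any one of the six pegs)
- sleeve_64: hollow round plain steel sleeve, outside diameter 26 mm, bore 18 mm, 64 mm LONG; origin at its centre, x along its axis. Hangs on a rack peg at the start, its axis parallel to the rack's x (may be any one of the six pegs)
- bar_20: aluminium setting bar 130 mm long (its x), 24 mm high (its z) and 20 mm THICK (its y), lying loose on the table; origin at the centre of its underside. Three such bars, alike but for thickness, lie about the table
- bar_28: aluminium setting bar 130 mm long (its x), 24 mm high (its z) and 28 mm THICK (its y), lying loose on the table; origin at the centre of its underside. Three such bars, alike but for thickness, lie about the table (about 0.24 kg)
- bar_36: aluminium setting bar 130 mm long (its x), 24 mm high (its z) and 36 mm THICK (its y), lying loose on the table; origin at the centre of its underside. Three such bars, alike but for thickness, lie about the table
- tray: brown wooden finished-parts tray, fixed, 130 (x) x 205 (y) x 34 mm high, walls and floor 9 mm; origin under its centre on the table. Two 6 mm high battens along x, at y = -26 and 26 mm, divide its floor into three lanes; a sleeve lying along x in a lane (lane middles y = -57, 0, 57 mm) has its axis about 22 mm above the table
- start_top (a point): centre of the top face of the green start button (28 mm across) on the white control box behind the fixture; pressed straight down. Beside it are a red mushroom emergency stop and a key switch
- start (a joint): travel of the start button, m: 0 up, 0.006 fully down (5 N); it counts as pressed beyond 0.004 and springs back
- holder_a: bystander: steel tool holder standing on the table, 44 mm across, 60 mm high; origin at its foot
- holder_b: bystander: second such tool holder
- wrench: bystander: steel wrench 150 mm long lying on the table

How it is judged:
On the way, in this order (a step that is already met when the one before it is completed fails the run):
1. the 28 mm bar lies in the pocket against the fence (within 3 mm), let go (x of bar_28 in the frame of fixture between -0.017 and -0.0115 m and y of bar_28 in the frame of fixture between -0.01 and 0.01 m and z of bar_28 in the frame of fixture between 0.009 and 0.015 m and angle between the x axis of bar_28 and the y axis of fixture, either way round below 0.05 rad and contact force between the fingers and bar_28 below 0.1 N), for 0.3 s.
2. every 50 mm sleeve lies in a V rest against the bar (within about 3 mm), let go, the bar still against the fence (x of sleeve_50_a in the frame of fixture between -0.0565 and -0.0505 m and y of sleeve_50_a in the frame of fixture between -0.065 and 0.065 m and z of sleeve_50_a in the frame of fixture between 0.031 and 0.04 m and angle between the x axis of each of sleeve_50_a, sleeve_50_b, sleeve_50_c and the x axis of fixture, either way round below 0.08 rad and x of sleeve_50_b in the frame of fixture between -0.0565 and -0.0505 m and y of sleeve_50_b in the frame of fixture between -0.065 and 0.065 m and z of sleeve_50_b in the frame of fixture between 0.031 and 0.04 m and x of sleeve_50_c in the frame of fixture between -0.0565 and -0.0505 m and y of sleeve_50_c in the frame of fixture between -0.065 and 0.065 m and z of sleeve_50_c in the frame of fixture between 0.031 and 0.04 m and x of bar_28 in the frame of fixture between -0.017 and -0.0115 m and y of bar_28 in the frame of fixture between -0.01 and 0.01 m and z of bar_28 in the frame of fixture between 0.009 and 0.015 m and angle between the x axis of bar_28 and the y axis of fixture, either way round below 0.05 rad and contact force between the fingers and sleeve_50_a below 0.1 N and contact force between the fingers and sleeve_50_b below 0.1 N and contact force between the fingers and sleeve_50_c below 0.1 N), for 0.3 s.
3. the start button is pressed with bar and sleeves in place (x of sleeve_50_a in the frame of fixture between -0.0565 and -0.0505 m and y of sleeve_50_a in the frame of fixture between -0.065 and 0.065 m and z of sleeve_50_a in the frame of fixture between 0.031 and 0.04 m and angle between the x axis of each of sleeve_50_a, sleeve_50_b, sleeve_50_c and the x axis of fixture, either way round below 0.08 rad and x of sleeve_50_b in the frame of fixture between -0.0565 and -0.0505 m and y of sleeve_50_b in the frame of fixture between -0.065 and 0.065 m and z of sleeve_50_b in the frame of fixture between 0.031 and 0.04 m and x of sleeve_50_c in the frame of fixture between -0.0565 and -0.0505 m and y of sleeve_50_c in the frame of fixture between -0.065 and 0.065 m and z of sleeve_50_c in the frame of fixture between 0.031 and 0.04 m and x of bar_28 in the frame of fixture between -0.017 and -0.0115 m and y of bar_28 in the frame of fixture between -0.01 and 0.01 m and z of bar_28 in the frame of fixture between 0.009 and 0.015 m and angle between the x axis of bar_28 and the y axis of fixture, either way round below 0.05 rad and value of joint start above 0.004 m), for 0.05 s.
At the end, for the whole second after the job is handed in: Every 50 mm sleeve lies at rest on its side inside the tray; the 28 mm bar lies at rest, flat on the table itself (no part of the fixture under it; anywhere); the 36 and 64 mm sleeves still hang on their pegs (moved less than 20 mm); the button is released (x of sleeve_50_a in the frame of tray between -0.05 and 0.05 m and y of sleeve_50_a in the frame of tray between -0.09 and 0.09 m and z of each of sleeve_50_a, sleeve_50_b, sleeve_50_c in the frame of tray below 0.034 m and linear speed of each of sleeve_50_a, sleeve_50_b, sleeve_50_c, bar_28 below 0.03 m/s and angle between each of sleeve_50_a, sleeve_50_b, sleeve_50_c's own x axis and vertical above 1.35 rad and x of sleeve_50_b in the frame of tray between -0.05 and 0.05 m and y of sleeve_50_b in the frame of tray between -0.09 and 0.09 m and x of sleeve_50_c in the frame of tray between -0.05 and 0.05 m and y of sleeve_50_c in the frame of tray between -0.09 and 0.09 m and distance of each of sleeve_36_a, sleeve_36_b, sleeve_64 from where it was at the start of the episode below 0.02 m and height (world z) of bar_28 between -0.004 and 0.006 m and angle between bar_28's own z axis and vertical below 0.1 rad and value of joint start below 0.002 m); the robot touches nothing.
It fails at once if a tool holder or the wrench is moved more than 30 mm (distance of any of holder_a, holder_b, wrench from where it was at the start of the episode above 0.03 m).
It fails at once if a 36 or 64 mm sleeve is taken off the rack (moved more than 50 mm) (distance of any of sleeve_36_a, sleeve_36_b, sleeve_64 from where it was at the start of the episode above 0.05 m).
Of sleeve_50_a, sleeve_50_b, sleeve_50_c only 2 to 3 are there at a start; the rules pass over those that are not, and their reading is None.
At some moment in a run one of bar_28 may be knocked a few centimetres aside while the robot is not near it.
It also fails if it takes over 210 s, if anything falls off the work surface, if the arm or the gripper's body presses on something with over 40 N, if the wrist force passes 120 N, or if a joint passes its speed limit or range.

## Robot

A 6-joint arm with a two-finger parallel gripper is mounted at the origin on the work surface. World frame = base frame: x ahead of the robot, y to its left, z up, the work surface at z = 0. Lengths are in m, angles in rad, forces in N, time in s.
With the tool pointing down it reaches from about 0.375 to 0.825 m from the base axis. Payload 5.5 kg.
Tool frame: the origin (TCP) lies midway between the tips of the shut fingers; the grasp point (between the pads) lies 19 mm behind it; z points along the fingers, y is the line along which they close (so a half turn about z gives the same grasp; the last joint's range is limited). The gripper opens to 85 mm and grips with 20 to 120 N. Pads are 22 mm wide; open, the fingers measure 114 mm over their backs; the gripper's body (76 mm by 85 mm) begins 54 mm behind the grasp point. The pads swing forward as they close: fully open they stand 13 mm farther back than shut.
Start: joints at [-1.207, 0.314, -0.047, 1.21, 0, 1.571], TCP at [0.213, -0.561, 0.231] pointing down, gripper open.
Joint ranges: [-2.67, 2.67], [-0.69, 1.73], [-1.03, 1.25], [-2.08, 2.16], [-1.42, 1.45], [-3.14, 3.14]. Speed limits (rad/s): [2.39, 2.39, 3.01, 3.14, 3.14, 3.14].

## Interface

Orientations are given as a unit quaternion [w, x, y, z].
In Python, from workcell import telemetry, cams, env gives the robot as it stands.
- The arm moves only by the tool drive_tool, never from a script. Its arguments are lists of equal length, an entry for each row: "dp": the shift along the tool's x, y, z each as a share of 30 cm, from -1 to 1, a list of three; "dr": the turn, a rotation vector about the tool's x, y, z each as a share of pi rad, from -1 to 1, a list of three; "claw": the closure, from 0 (fully open) to 1 (shut). In form: {"dp": [[tx, ty, tz], ...], "dr": [[rx, ry, rz], ...], "claw": [claw, ...]}. A call has 1 to 5 rows; each row is the pose to reach, as a shift and turn from the pose commanded when the call began, along the tool's axes at that moment, turning the shorter way round; what a row does not reach only later rows make up. A row lasts 1/8 s, in which the tool goes at most 62.5 mm and 10.7 degrees, less where a joint would pass 70% of its speed; a pose out of reach is approached as far as the arm can. A call with a number of a shift or a turn outside -1 to 1 is refused whole. A call with a gripper value outside its range is refused whole. The fingers move at their own pace and stop on an object; "newtons" is the grip in N (left out, the last holds). Time passes only in rows, so rows that repeat a pose let the fingers close. It gives the time, the measured TCP pose, the force, the opening and the grip force at its end, in the units of the state.
- telemetry.sense(): the state, without advancing time (a new reading comes with each control period).
- cams.camera(name): name is "side" or "top" or "wrist"; returns a dict with "pixels" (480x640x3 uint8, red, green, blue), "range_z" (480x640 float32, m along the optical axis (not along the pixel's ray), 0 where there is no reading), "fov_y" (degrees; the focal length in pixels is half the picture's height over the tangent of half this angle, whatever the lens; pixels are square), "cx", "cy" (the principal point, pixels), "dist_coeffs" ([k1, k2, p1, p2, k3] as OpenCV has them; the pictures are not rectified), "world_to_cam" (4x4, takes a point from world to camera coordinates); the wrist camera has in their place "tool_from_camera" (4x4, takes a point from camera to tool coordinates, whose origin is the TCP and whose axes are the flange's). Camera axes: x right, y up, looking along -z (the intrinsics and any distortion apply to the point x, -y, -z); pixel columns grow to the right and rows downward; lengths in m; the calibration is good to about 2 mm. A picture is of the moment at which its call begins: read the wrist's pose just before it.
- env.job_done(): hands the job in; it is judged then, once.
The state is a dict: "clock": time; "joints": joint angles; "joint_velocities": joint speeds; "effort": joint torques, N m; "tcp_pos": TCP position; "orientation": TCP orientation; "ft_force": force on the tool from outside, world axes, zero at the start; "torque": the same for the moment, N m; "finger_gap": opening from 0.0 (shut) to 1.0 (fully open); "grasp_force": force on a finger pad.
Only numpy, scipy, OpenCV 4.12 (cv2) and the standard library are available. Lean on these libraries where they do the work, as an engineer would, in place of code of your own. Each camera call takes 0.05 s, during which the arm holds its last target. There are 200 camera calls.

## Working session

There is one attempt and no reset: what is moved stays moved. The work goes in short steps, Python scripts to look and compute and a tool call to move; the robot and the scene stay as the last step left them, time stands still between calls to the robot, and variables do not carry over. Pictures are saved under pics/ and viewed, at most 14 in all, crops included, and the job is handed in when it is done.

Besides the shell and the picture viewer there is one more tool, called after "Emit:" by a JSON object that holds its "op" and its "data". drive_tool: Moves the arm, as the interface text tells. Its arguments: {"type":"object","properties":{"dp":{"type":"array"},"dr":{"type":"array"},"claw":{"type":"array"},"newtons":{"type":"number"}},"required":["dp","dr","claw"]}

```bash
mkdir -p pics; ls; cat > h.py <<'E'
import numpy as np, cv2
from workcell import telemetry, cams, env
from scipy.spatial.transform import Rotation as R
def Rq(q): return R.from_quat([q[1],q[2],q[3],q[0]])
def get(name):
    s=telemetry.sense(); c=cams.camera(name)
    if 'world_to_cam' in c: T=np.linalg.inv(np.array(c['world_to_cam']))
    else:
        W=np.eye(4); W[:3,:3]=Rq(s['orientation']).as_matrix(); W[:3,3]=s['tcp_pos']; T=W@np.array(c['tool_from_camera'])
    c['T']=T; f=240/np.tan(np.radians(c['fov_y'])/2)
    c['K']=np.array([[f,0,c['cx']],[0,f,c['cy']],[0,0,1]]); c['D']=np.array(c['dist_coeffs'],float)
    return c
def rays(c,uv):
    p=cv2.undistortPoints(np.array(uv,float).reshape(-1,1,2),c['K'],c['D']).reshape(-1,2)
    return np.c_[p[:,0],-p[:,1],-np.ones(len(p))]
def onplane(c,uv,z):
    d=rays(c,uv)@c['T'][:3,:3].T; o=c['T'][:3,3]
    return o+d*((z-o[2])/d[:,2])[:,None]
def cloud(c):
    v,u=np.mgrid[0:480,0:640]; uv=np.c_[u.ravel(),v.ravel()]
    d=rays(c,uv)*c['range_z'].reshape(-1,1)
    P=d@c['T'][:3,:3].T+c['T'][:3,3]; P[c['range_z'].ravel()==0]=np.nan
    return P.reshape(480,640,3)
def proj(c,P):
    Q=(np.array(P,float).reshape(-1,3)-c['T'][:3,3])@c['T'][:3,:3]; Q=Q*[1,-1,-1]
    return cv2.projectPoints(Q,np.zeros(3),np.zeros(3),c['K'],c['D'])[0].reshape(-1,2)
def save(c,n,crop=None,k=1):
    im=c['pixels'][:,:,::-1]
    if crop: im=im[crop[1]:crop[3],crop[0]:crop[2]]
    if k!=1: im=cv2.resize(im,None,fx=k,fy=k,interpolation=cv2.INTER_CUBIC)
    cv2.imwrite('pics/'+n,im)
E
python3 - <<'E'
from h import *
for n in ('top','side'):
    c=get(n); save(c,n+'0.png'); np.savez(n+'0.npz',P=cloud(c),px=c['pixels'])
    print(n,c['T'].round(3),c['fov_y'],c['dist_coeffs'])
print(telemetry.sense())
E
```

```text
pics
top [[ 0.025  0.991 -0.132  0.394]
 [-1.     0.022 -0.018 -0.061]
 [-0.015  0.132  0.991  1.243]
 [ 0.     0.     0.     1.   ]] 54.24440969618467 [0.03117069 0.         0.         0.         0.        ]
side [[-0.996  0.075 -0.049  0.476]
 [-0.089 -0.78   0.62   0.807]
 [ 0.008  0.622  0.783  1.183]
 [ 0.     0.     0.     1.   ]] 46.91431227194324 [0.0081187 0.        0.        0.        0.       ]
{'clock': 0.1, 'joints': array([-1.20703344e+00,  3.14170723e-01, -4.79800815e-02,  1.21020651e+00,
        9.34433734e-06,  1.57079763e+00]), 'joint_velocities': array([ 0.00046033, -0.00098657,  0.00219466,  0.00051839,  0.00126653,
        0.00016464]), 'effort': array([-4.86993758e-04, -5.40767312e+01,  3.40541625e+01,  1.11698141e-02,
       -5.70525378e-05, -3.80620506e-06]), 'tcp_pos': array([ 0.21329203, -0.56024674,  0.23051111]), 'orientation': array([-7.68466175e-04,  9.83504937e-01,  1.80879600e-01, -1.36581634e-04]), 'ft_force': array([ 0.20653121,  0.51365212, -0.46436679]), 'torque': array([-0.01240311, -0.04104845, -0.03668732]), 'grasp_force': 0.0, 'finger_gap': 0.9944371847821625}
```

View pics/top0.png

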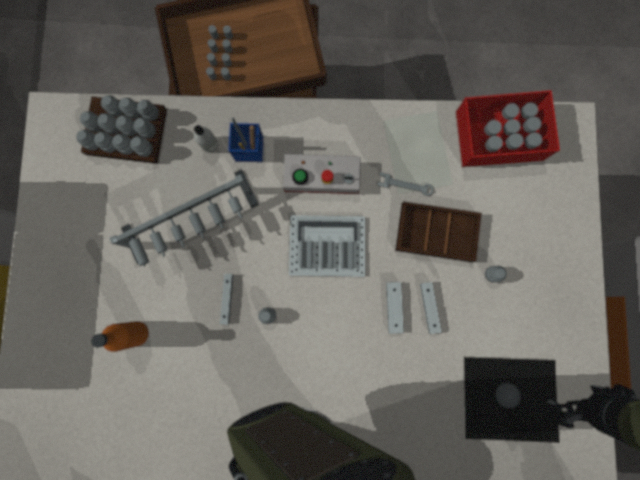

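View pics/side0.png

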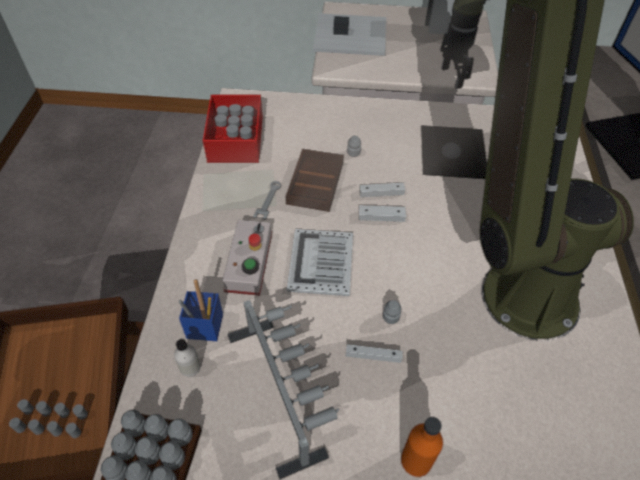

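Top view: fixture at (328,245), green button (300,176), rack from (115,240) to (245,180), bars at (227,299), (395,307), (431,307), tray (438,232), holders (268,315), (496,272), wrench (408,184). The side view agrees.

```bash
python3 - <<'E'
from h import *
for n in ('top','side'):
    d=np.load(n+'0.npz'); P=d['P']; px=d['px']; Z=P[:,:,2]
    print(n,'table z med',np.nanmedian(Z[350:380,260:300]) if n=='top' else np.nanmedian(Z[300:330,420:460]))
    for lo,hi,tag in ((.014,.045,'low'),(.06,.16,'high')):
        m=((Z>lo)&(Z<hi)&(P[:,:,0]>.25)&(P[:,:,0]<.85)&(abs(P[:,:,1])<.62)).astype(np.uint8)
        k,L,st,_=cv2.connectedComponentsWithStats(m)
        for i in range(1,k):
            if st[i,4]<25: continue
            q=P[L==i]; r=cv2.minAreaRect((q[:,:2]*1000).astype(np.float32))
            print(tag,st[i].tolist(),'rect mm',np.round(r[0],1),np.round(r[1],1),round(r[2],1),'z',np.percentile(q[:,2],[5,50,95]).round(3))
E
```

```text
top table z med -4.6473416644321475e-05
low [81, 125, 82, 38, 839] rect mm [808.7 501.4] [201.2 101.4] 84.5 z [0.017 0.029 0.042]
low [90, 128, 34, 9, 99] rect mm [825.9 539. ] [88.9 17. ] 84.7 z [0.027 0.033 0.044]
low [125, 131, 17, 9, 52] rect mm [818.  466.8] [10.5 36.1] 17.8 z [0.027 0.032 0.043]
low [234, 131, 5, 18, 42] rect mm [810.7 191.7] [ 4.6 48.6] 85.4 z [0.018 0.033 0.042]
low [241, 131, 10, 5, 34] rect mm [833.5 164.4] [ 3.7 24.3] 1.7 z [0.015 0.03  0.043]
low [233, 131, 30, 30, 138] rect mm [781.5 140. ] [ 53.6 105.4] 44.8 z [0.016 0.031 0.042]
low [459, 130, 86, 36, 356] rect mm [ 774.7 -500.7] [223.4  83.5] 71.7 z [0.015 0.03  0.043]
low [201, 138, 17, 13, 86] rect mm [795.8 261. ] [18.7 48.2] 31.1 z [0.017 0.03  0.043]
low [284, 188, 76, 6, 229] rect mm [678.8 -40.9] [199.4   5. ] 89.7 z [0.015 0.028 0.043]
low [396, 201, 86, 62, 1275] rect mm [ 577.7 -348.6] [205.1 133.6] 82.7 z [0.016 0.033 0.037]
low [295, 217, 65, 53, 1249] rect mm [541.6 -59.3] [138.6 170. ] 1.1 z [0.015 0.022 0.029]
low [316, 239, 22, 33, 381] rect mm [509.5 -58.2] [83.7 52.6] 12.2 z [0.015 0
[... 4853 characters left out ...]
, 29, 455] rect mm [807.4 274.5] [47.  39.8] 33.0 z [0.065 0.086 0.122]
high [144, 414, 22, 21, 357] rect mm [831.1 430.2] [37.4 41.3] 0.5 z [0.07  0.085 0.094]
high [167, 418, 22, 23, 363] rect mm [783.7 434.3] [40.1 42. ] 33.3 z [0.071 0.085 0.093]
high [404, 423, 40, 47, 1139] rect mm [298.4 435.2] [56.7 66.7] 67.6 z [0.07  0.134 0.155]
high [137, 436, 20, 25, 376] rect mm [833.  476.9] [43.5 32.8] 86.9 z [0.069 0.086 0.092]
high [159, 441, 23, 24, 414] rect mm [788.1 482.4] [41.3 41.7] 36.6 z [0.07  0.085 0.092]
high [129, 461, 19, 19, 295] rect mm [835.5 521.5] [29.4 36.2] 4.5 z [0.074 0.086 0.092]
high [150, 466, 23, 14, 256] rect mm [793.2 523.3] [29.2 42.5] 89.3 z [0.074 0.088 0.093]
```

```bash
cat > plan.py <<'E'
import numpy as np, sys, json
from workcell import telemetry
from h import Rq
# usage: plan(list of (x,y,z,yawdeg,claw[,mm_per_row])) ; tool kept pointing down; prints calls of <=5 rows
def state():
    s=telemetry.sense(); Rm=Rq(s['orientation']).as_matrix()
    return np.array(s['tcp_pos']),np.degrees(np.arctan2(Rm[1,0],Rm[0,0])),s
def plan(wps,start=None,hold=1):
    if start is None: p,yaw,_=state()
    else: p,yaw=np.array(start[:3],float),start[3]
    rows=[]
    for w in wps:
        x,y,z,yw,cl=w[:5]; step=w[5] if len(w)>5 else 50; h=w[6] if len(w)>6 else hold
        t=np.array([x,y,z]); dy=yw-yaw
        while dy>180: dy-=360
        while dy<=-180: dy+=360
        n=max(int(np.ceil(np.linalg.norm(t-p)*1000/step)),int(np.ceil(abs(dy)/9.5)),1)
        for i in range(1,n+1): rows.append((p+(t-p)*i/n,yaw+dy*i/n,cl))
        for i in range(h): rows.append((t,yaw+dy,cl))
        p,yaw=t,yaw+dy
    p,yaw=(state()[:2] if start is None else (np.array(start[:3],float),start[3]))
    for k in range(0,len(rows),5):
        ch=rows[k:k+5]; a=np.radians(yaw); tx=np.array([np.cos(a),np.sin(a),0]); ty=np.array([np.sin(a),-np.cos(a),0])
        dp=[[round(float((q-p)@tx)/.3,4),round(float((q-p)@ty)/.3,4),round(float(-(q-p)[2])/.3,4)] for q,_,_ in ch]
        dr=[[0,0,round(-(w-yaw)/180,4)] for _,w,_ in ch]
        print(json.dumps({"dp":dp,"dr":dr,"claw":[c for _,_,c in ch]}))
        # track rounded
        d=np.array(dp[-1])*.3; p=p+tx*d[0]+ty*d[1]+np.array([0,0,-d[2]]); yaw=yaw-dr[-1][2]*180
    print('end',p.round(4),round(yaw,2))
E
python3 -c "
from plan import *
from workcell import cams
print(np.round(cams.camera('wrist')['tool_from_camera'],3))
plan([(.47,-.06,.36,10,0)])"
```

```text
[[-0.001  0.959  0.284  0.073]
 [ 1.     0.001  0.    -0.001]
 [ 0.     0.284 -0.959 -0.142]
 [ 0.     0.     0.     1.   ]]
{"dp": [[0.1161, -0.1045, -0.0359], [0.2322, -0.209, -0.0719], [0.3482, -0.3136, -0.1078], [0.4643, -0.4181, -0.1437], [0.5804, -0.5226, -0.1797]], "dr": [[0, 0, 0.005], [0, 0, 0.01], [0, 0, 0.0151], [0, 0, 0.0201], [0, 0, 0.0251]], "claw": [0, 0, 0, 0, 0]}
{"dp": [[0.1075, -0.1134, -0.0359], [0.215, -0.2267, -0.0718], [0.3225, -0.34, -0.1078], [0.4299, -0.4534, -0.1437], [0.5374, -0.5667, -0.1796]], "dr": [[0, 0, 0.005], [0, 0, 0.01], [0, 0, 0.015], [0, 0, 0.0201], [0, 0, 0.0251]], "claw": [0, 0, 0, 0, 0]}
{"dp": [[0.0983, -0.1215, -0.0359], [0.1965, -0.2429, -0.0719], [0.1965, -0.2429, -0.0719]], "dr": [[0, 0, 0.005], [0, 0, 0.01], [0, 0, 0.01]], "claw": [0, 0, 0]}
end [ 0.47 -0.06  0.36] 10.0
```

Emit:
{"op": "drive_tool", "data": {"dp": [[0.12,-0.1,-0.04],[0.23,-0.21,-0.07],[0.35,-0.31,-0.11],[0.46,-0.42,-0.14],[0.58,-0.52,-0.18]], "dr": [[0,0,0.005],[0,0,0.01],[0,0,0.015],[0,0,0.02],[0,0,0.025]], "claw": [0,0,0,0,0]}}

```text
clock: 0.78
tcp_pos: [0.3207, -0.3514, 0.2853]
orientation: [-0.0, 0.99, 0.142, -0.0]
ft_force: [0.7, -0.5, 0.4]
finger_gap: 0.998
grasp_force: 0.0
```

Emit:
{"op": "drive_tool", "data": {"dp": [[0.11,-0.11,-0.04],[0.22,-0.23,-0.07],[0.32,-0.34,-0.11],[0.43,-0.45,-0.14],[0.54,-0.57,-0.18]], "dr": [[0,0,0.005],[0,0,0.01],[0,0,0.015],[0,0,0.02],[0,0,0.025]], "claw": [0,0,0,0,0]}}

```text
clock: 1.4
tcp_pos: [0.4282, -0.1419, 0.3394]
orientation: [-0.0, 0.995, 0.103, -0.0]
ft_force: [0.2, -0.8, 1.1]
finger_gap: 1.001
grasp_force: 0.0
```

Emit:
{"op": "drive_tool", "data": {"dp": [[0.1,-0.12,-0.04],[0.2,-0.24,-0.07],[0.2,-0.24,-0.07]], "dr": [[0,0,0.005],[0,0,0.01],[0,0,0.01]], "claw": [0,0,0]}}

```text
clock: 1.78
tcp_pos: [0.4731, -0.0583, 0.3605]
orientation: [-0.0, 0.996, 0.09, 0.0]
ft_force: [-0.8, -0.1, 0.1]
finger_gap: 0.999
grasp_force: 0.0
```

```bash
python3 - <<'E'
from h import *
from plan import state
p,y,s=state(); print(p,y,s['clock'],s['joints'].round(2))
c=get('wrist'); save(c,'w1.png'); np.savez('w1.npz',P=cloud(c),px=c['pixels'])
E
```

```text
[ 0.47307354 -0.05826509  0.36045401] 10.302131785497943 1.775 [-0.12  0.06 -0.07  1.44  0.    2.84]
```

View pics/w1.png

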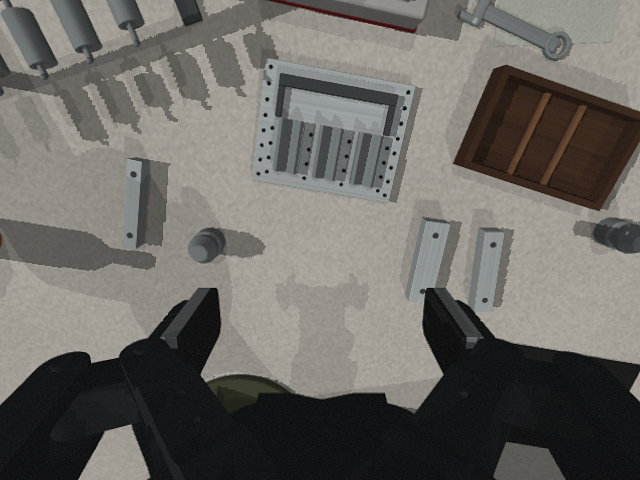

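Wrist view: fixture centred at (335,130), fence dark strip on the upper side, the three rests below it, bars (133,203), (428,260), (486,268), tray (555,135).

```bash
python3 - <<'E'
from h import *
d=np.load('w1.npz'); P=d['P']; px=d['px']
X,Y,Z=P[...,0],P[...,1],P[...,2]
print('table',np.nanmedian(Z[330:360,280:340]))
def rect(m,n=1,minpx=80):
    k,L,st,_=cv2.connectedComponentsWithStats(m.astype(np.uint8))
    for i in np.argsort(-st[1:,4])[:n]+1:
        q=P[L==i]; r=cv2.minAreaRect((q[:,:2]*1000).astype(np.float32)); print(st[i].tolist(),np.round(r[0],1),np.round(r[1],1),round(r[2],2),'z',np.percentile(q[:,2],[5,50,95]).round(4))
reg=(X>.43)&(X<.64)&(Y>-.18)&(Y<.06)
print('plate');rect(reg&(Z>.006)&(Z<.04))
m=reg&(Z>.006)&(Z<.04); 
print('bars');rect((X<.46)&(X>.29)&(abs(Y+.05)<.36)&(Z>.016)&(Z<.03),3)
print('tray');rect((X>.47)&(Y<-.2)&(Z>.02)&(Z<.04),1)
# fixture frame coords, yaw from plate rect
k,L,st,_=cv2.connectedComponentsWithStats(m.astype(np.uint8)); i=np.argmax(st[1:,4])+1
r=cv2.minAreaRect((P[L==i][:,:2]*1000).astype(np.float32)); a=r[2]
if a>45:a-=90
c0=np.array(r[0])/1000; Rm=np.array([[np.cos(np.radians(a)),-np.sin(np.radians(a))],[np.sin(np.radians(a)),np.cos(np.radians(a))]])
q=P[m]; l=(q[:,:2]-c0)@Rm*1000
H=np.full((44,56),np.nan)
for ix in range(44):
    for iy in range(56):
        s=(abs(l[:,0]-(84-4*ix))<2)&(abs(l[:,1]-(108-4*iy))<2)
        if s.any(): H[ix,iy]=np.median(q[s,2])*1000
print('cols y',108,'..',-112,'; rows x from 84')
for ix in range(44): print(84-4*ix,' '.join('..' if np.isnan(v) else '%2d'%round(v) for v in H[ix]))
E
```

```text
table -0.0006090775355885314
plate
[252, 58, 163, 144, 17498] [536.9 -57.7] [160.4 200.8] 0.72 z [0.0103 0.0123 0.0267]
bars
[407, 219, 43, 85, 1979] [ 380.3 -235.4] [131.9  36.9] 3.06 z [0.0207 0.0235 0.025 ]
[473, 231, 32, 81, 1716] [ 381.7 -327.1] [129.9  30. ] 10.06 z [0.0183 0.0233 0.0249]
[122, 158, 23, 91, 1563] [391.7 201.2] [ 22.6 130.7] 88.32 z [0.0183 0.0235 0.025 ]
tray
[457, 65, 183, 146, 4964] [ 579.7 -347.7] [208.  130.7] 82.69 z [0.0222 0.0331 0.0349]
cols y 108 .. -112 ; rows x from 84
84 .. .. .. .. .. .. .. .. .. .. .. .. .. .. .. .. .. .. .. .. .. .. .. .. .. .. .. .. .. .. .. .. .. .. .. .. .. .. .. .. .. .. .. .. .. .. .. .. .. .. .. .. .. .. .. ..
80 .. .. 11 11 12 11 11 11 12 11 13 13 12 11 11 12 12 12 12 12 11 12 11 12 12 12 11 12 11 12 12 12 11 12 10 12 11 11 12 12 11 12 11 11 11 11 11 12 12 11 11 11 12 .. .. ..
76 .. .. 12 12 12 12 12 12 12 11 12 12 12 12 11 12 11 12 12 12 12 12 11 12 12 12 11 12 12 12 12 11 12 12 12 12 12 12 12 12 12 12 13 12 12 12 12 11 12 11 12 12 11 .. .. ..
72 .. .. 11 13 12 12 12 12 12 12 12 11 12 12 12 12 12 12 11 12 12 11 12 12 12 1
[... 6248 characters left out ...]
 12 .. .. ..
-76 .. .. 11 11 11 12 12 11 12 12 11 11 11 12 11 12 11 11 11 12 11 11 11 11 11 12 11 11 12 11 12 11 12 11 12 11 11 12 11 11 12 11 11 11 11 11 12 12 11 11 12 11 12 .. .. ..
-80 .. .. .. 10 11 11 .. 10 11 10 10 11 11 .. 11 .. 12 .. 12 .. 10 10 10 11 10 10 11 11 12 11 12 11 12 12 11 10 12 11 11 11 10 11 11 11 11 11 12  9 11 11 12 11 .. .. .. ..
-84 .. .. .. .. .. .. .. .. .. .. .. .. .. .. .. .. .. .. .. .. .. .. .. .. .. .. .. .. .. .. .. .. .. .. .. .. .. .. .. .. .. .. .. .. .. .. .. .. .. .. .. .. .. .. .. ..
-88 .. .. .. .. .. .. .. .. .. .. .. .. .. .. .. .. .. .. .. .. .. .. .. .. .. .. .. .. .. .. .. .. .. .. .. .. .. .. .. .. .. .. .. .. .. .. .. .. .. .. .. .. .. .. .. ..
```

```bash
cat > plan.py <<'E'
import numpy as np
from workcell import telemetry
from h import Rq
# plan(list of (x,y,z,yawdeg,claw[,extra rows])): tool stays pointing down; prints calls: dp, dr_z, claw, rows
def state():
    s=telemetry.sense(); Rm=Rq(s['orientation']).as_matrix()
    return np.array(s['tcp_pos']),np.degrees(np.arctan2(Rm[1,0],Rm[0,0])),s
def plan(wps):
    p,yaw,s=state(); print('at',p.round(4),round(yaw,2),'t',s['clock'])
    for w in wps:
        x,y,z,yw,cl=w[:5]; ex=w[5] if len(w)>5 else 1
        t=np.array([x,y,z]); dy=(yw-yaw+180)%360-180
        k=max(int(np.ceil(np.linalg.norm(t-p)/.24)),int(np.ceil(abs(dy)/40)),1); p0,y0=p,yaw
        for i in range(1,k+1):
            q=p0+(t-p0)*i/k; wy=y0+dy*i/k; a=np.radians(yaw)
            tx=np.array([np.cos(a),np.sin(a),0]); ty=np.array([np.sin(a),-np.cos(a),0])
            d=np.round([(q-p)@tx/.3,(q-p)@ty/.3,-(q-p)[2]/.3],3); r=round(-(wy-yaw)/180,3)
            n=max(int(np.ceil(np.linalg.norm(d)*.3/.06)),int(np.ceil(abs(r)*180/10.5)))+(ex if i==k else 0)
            print(d.tolist(),'rz',r,'claw',cl,'rows',n)
            d=d*.3; p=p+tx*d[0]+ty*d[1]+np.array([0,0,-d[2]]); yaw-=r*180
    print('end',p.round(4),round(yaw,2))
E
cat > chk.py <<'E'
from h import *
def bar(name='top',lo=.018):
    c=get(name); P=cloud(c); X,Y,Z=P[...,0],P[...,1],P[...,2]
    m=((X>.3)&(X<.52)&(Y<-.12)&(Y>-.45)&(Z>lo)&(Z<.03)).astype(np.uint8)
    k,L,st,_=cv2.connectedComponentsWithStats(m)
    for i in range(1,k):
        if st[i,4]>200:
            r=cv2.minAreaRect((P[L==i][:,:2]*1000).astype(np.float32)); print('bar',np.round(r[0],1),np.round(r[1],1),round(r[2],1))
E
python3 -c "
from chk import *; bar()
from plan import *
plan([(.381,-.328,.13,10,0,1),(.381,-.328,.010,10,0,1)])"
```

```text
bar [ 377.8 -237.5] [129.6  36.3] 2.8
bar [ 379.9 -328.9] [129.1  29.5] 10.4
at [ 0.4716 -0.0604  0.3599] 10.12 t 1.875
[-0.227, 0.412, 0.383] rz 0.0 claw 0 rows 4
[-0.227, 0.413, 0.383] rz 0.001 claw 0 rows 5
[-0.0, -0.0, 0.4] rz -0.0 claw 0 rows 3
end [ 0.3811 -0.328   0.0101] 9.94
```

Emit:
{"op": "drive_tool", "data": {"dp": [[-0.227,0.412,0.383],[-0.227,0.412,0.383],[-0.227,0.412,0.383],[-0.227,0.412,0.383]], "dr": [[0,0,0],[0,0,0],[0,0,0],[0,0,0]], "claw": [0,0,0,0]}}

```text
clock: 2.38
tcp_pos: [0.4223, -0.1965, 0.2423]
orientation: [-0.001, 0.996, 0.084, -0.003]
ft_force: [1.1, -0.2, 0.6]
finger_gap: 1.001
grasp_force: 0.0
```

Emit:
{"op": "drive_tool", "data": {"dp": [[-0.227,0.413,0.383],[-0.227,0.413,0.383],[-0.227,0.413,0.383],[-0.227,0.413,0.383],[-0.227,0.413,0.383]], "dr": [[0,0,0],[0,0,0],[0,0,0],[0,0,0],[0,0,0]], "claw": [0,0,0,0,0]}}

```text
clock: 3.0
tcp_pos: [0.381, -0.3282, 0.1312]
orientation: [-0.0, 0.996, 0.087, 0.0]
ft_force: [-0.3, 0.7, 0.0]
finger_gap: 0.997
grasp_force: 0.0
```

Emit:
{"op": "drive_tool", "data": {"dp": [[0,0,0.2],[0,0,0.3],[0,0,0.4],[0,0,0.4]], "dr": [[0,0,0],[0,0,0],[0,0,0],[0,0,0]], "claw": [0,0,0,0]}}

```text
clock: 3.5
tcp_pos: [0.3807, -0.3264, 0.0101]
orientation: [-0.001, 0.996, 0.088, -0.001]
ft_force: [-0.9, 0.4, 0.3]
finger_gap: 1.001
grasp_force: 0.0
```

Emit:
{"op": "drive_tool", "data": {"dp": [[0,0,0],[0,0,0],[0,0,0],[0,0,0],[0,0,0]], "dr": [[0,0,0],[0,0,0],[0,0,0],[0,0,0],[0,0,0]], "claw": [0.5,1,1,1,1], "newtons": 60}}

```text
clock: 4.12
tcp_pos: [0.3817, -0.3287, 0.0118]
orientation: [0.001, 0.996, 0.087, 0.001]
ft_force: [-0.8, 1.1, 8.5]
finger_gap: 0.309
grasp_force: 59.6
```

```bash
python3 -c "
from plan import *
c,sn=np.cos(np.radians(.6)),np.sin(np.radians(.6))
O=np.array([.5872,-.0567])
def F(x,y): return O+np.array([c*x-sn*y,sn*x+c*y])
b=F(-.0155,0)
p,_,s=state(); print(s['finger_gap']*85,s['grasp_force'],s['joints'].round(2))
plan([(p[0],p[1],.15,10,1,0),(b[0],b[1],.12,90.6,1,3),(b[0],b[1],.05,90.6,1,1)])"
```

```text
26.237061820721053 59.574710726737976 [-0.71  0.33 -0.57  0.66  0.    2.26]
at [ 0.3817 -0.3287  0.0118] 10.04 t 4.125
[0.0, 0.0, -0.461] rz 0.0 claw 1 rows 3
[0.26, -0.261, 0.033] rz -0.149 claw 1 rows 3
[0.35, -0.115, 0.034] rz -0.149 claw 1 rows 3
[0.365, 0.056, 0.033] rz -0.15 claw 1 rows 6
[-0.0, -0.0, 0.234] rz 0.0 claw 1 rows 3
end [ 0.5718 -0.0568  0.0499] 90.68
```

Emit:
{"op": "drive_tool", "data": {"dp": [[0,0,-0.1],[0,0,-0.3],[0,0,-0.46],[0,0,-0.46]], "dr": [[0,0,0],[0,0,0],[0,0,0],[0,0,0]], "claw": [1,1,1,1]}}

```text
clock: 4.62
tcp_pos: [0.3832, -0.3301, 0.1527]
orientation: [0.003, 0.996, 0.087, 0.003]
ft_force: [1.1, -0.1, -2.3]
finger_gap: 0.308
grasp_force: 60.2
```

Emit:
{"op": "drive_tool", "data": {"dp": [[0.26,-0.261,0.033],[0.26,-0.261,0.033],[0.26,-0.261,0.033],[0.26,-0.261,0.033]], "dr": [[0,0,-0.149],[0,0,-0.149],[0,0,-0.149],[0,0,-0.149]], "claw": [1,1,1,1]}}

```text
clock: 5.12
tcp_pos: [0.4433, -0.2364, 0.1371]
orientation: [-0.001, 0.949, 0.316, -0.001]
ft_force: [0.4, -1.0, -2.0]
finger_gap: 0.308
grasp_force: 60.2
```

Emit:
{"op": "drive_tool", "data": {"dp": [[0.35,-0.115,0.034],[0.35,-0.115,0.034],[0.35,-0.115,0.034],[0.35,-0.115,0.034]], "dr": [[0,0,-0.149],[0,0,-0.149],[0,0,-0.149],[0,0,-0.149]], "claw": [1,1,1,1]}}

```text
clock: 5.62
tcp_pos: [0.5067, -0.1467, 0.1275]
orientation: [-0.001, 0.85, 0.526, -0.001]
ft_force: [-0.8, -0.2, -1.8]
finger_gap: 0.308
grasp_force: 60.2
```

Emit:
{"op": "drive_tool", "data": {"dp": [[0.365,0.056,0.033],[0.365,0.056,0.033],[0.365,0.056,0.033],[0.365,0.056,0.033],[0.365,0.056,0.033]], "dr": [[0,0,-0.15],[0,0,-0.15],[0,0,-0.15],[0,0,-0.15],[0,0,-0.15]], "claw": [1,1,1,1,1]}}

```text
clock: 6.25
tcp_pos: [0.5704, -0.057, 0.1183]
orientation: [-0.0, 0.704, 0.71, -0.0]
ft_force: [-0.3, 0.8, -2.4]
finger_gap: 0.305
grasp_force: 60.2
```

```bash
cat >> plan.py <<'E'
_c,_s=np.cos(np.radians(.6)),np.sin(np.radians(.6)); O=np.array([.5872,-.0567])
def F(x,y): return O+np.array([_c*x-_s*y,_s*x+_c*y])
E
python3 -c "
from plan import *
from h import *
c=get('wrist'); save(c,'w2.png'); P=cloud(c)
b=F(-.0155,0); s=telemetry.sense(); print(s['ft_force'],s['grasp_force'],s['finger_gap'])
X,Y,Z=P[...,0],P[...,1],P[...,2]
# bar held: print the top strip
plan([(b[0],b[1],.06,90.6,1,1)])"
```

```text
[-0.15253597  0.3496763  -2.78471761] 60.21214842796326 0.3124984288975615
at [ 0.5705 -0.057   0.1185] 90.46 t 6.3
[0.001, 0.004, 0.195] rz -0.001 claw 1 rows 2
end [ 0.5717 -0.0567  0.06  ] 90.64
```

View pics/w2.png

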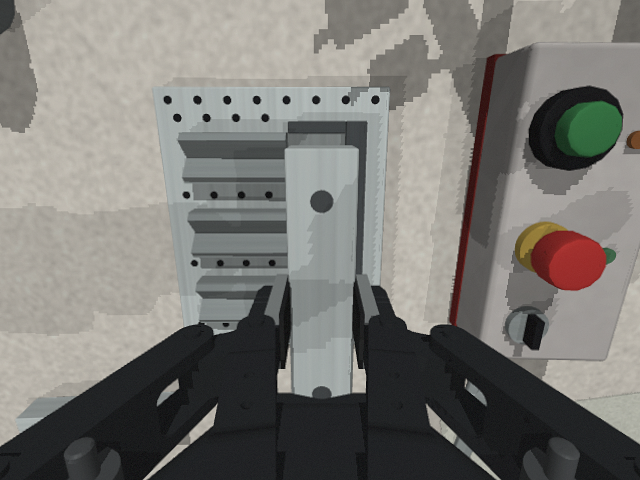

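The bar is held level between the fingers along the pocket; button at (588,130), E-stop (568,260), key (533,330).

```bash
python3 -c "
from plan import *
from h import *
c=get('wrist'); P=cloud(c); X,Y,Z=P[...,0],P[...,1],P[...,2]; px=c['pixels'].astype(int)
m=(Z>.09)&(Z<.16)&(px.sum(2)>330)&(abs(Y+.0567)<.09)&(abs(X-.572)<.03)
k,L,st,_=cv2.connectedComponentsWithStats(m.astype(np.uint8)); i=np.argmax(st[1:,4])+1
q=P[L==i]; r=cv2.minAreaRect((q[:,:2]*1000).astype(np.float32)); print('bar',r,np.percentile(q[:,2],[5,50,95]),state()[0])
m=(Z>.018)&(Z<.026)&(X>.56)&(X<.62)&(abs(Y+.05)<.1); q=P[m]; print('fence/cheek',np.percentile(q[:,0],[2,50,98]),np.percentile(q[:,1],[2,98]))
hsv=cv2.cvtColor(c['pixels'],cv2.COLOR_RGB2HSV); g=(hsv[...,0]>50)&(hsv[...,0]<80)&(hsv[...,1]>120)&(Z>.03)
k,L,st,_=cv2.connectedComponentsWithStats(g.astype(np.uint8)); i=np.argmax(st[1:,4])+1; q=P[L==i]; q=q[q[:,2]>np.percentile(q[:,2],60)-.002]
print('green',np.median(q,0),(q.max(0)+q.min(0))/2,np.ptp(q,axis=0), np.percentile(q[:,2],[5,50,95]))
"
```

```text
bar ((570.1856079101562, -46.3121337890625), (27.884450912475586, 111.66800689697266), 0.32978469133377075) [0.12925623 0.13029023 0.13123803] [ 0.57061776 -0.0569488   0.11857033]
fence/cheek [0.56236729 0.59624289 0.60043574] [-0.08450602  0.02033212]
green [0.70739254 0.01598662 0.07678674] [0.70783623 0.01541419 0.07723029] [0.02683027 0.02696802 0.00479747] [0.07547414 0.07678674 0.07794462]
```

Emit:
{"op": "drive_tool", "data": {"dp": [[0,0.003,0.2],[0,0.003,0.25],[0,0.003,0.297],[0,0.003,0.297],[0,0.003,0.297]], "dr": [[0,0,0],[0,0,0],[0,0,0],[0,0,0],[0,0,0]], "claw": [1,1,1,1,1]}}

```text
clock: 6.98
tcp_pos: [0.5727, -0.0562, 0.0306]
orientation: [0.001, 0.703, 0.711, 0.0]
ft_force: [-0.7, 0.0, -2.6]
finger_gap: 0.311
grasp_force: 60.2
```

Emit:
{"op": "drive_tool", "data": {"dp": [[0,0,0],[0,0,0],[0,0,0],[0,0,0]], "dr": [[0,0,0],[0,0,0],[0,0,0],[0,0,0]], "claw": [0.55,0.55,0.55,0.55]}}

```text
clock: 7.48
tcp_pos: [0.5721, -0.056, 0.0296]
orientation: [0.0, 0.703, 0.711, 0.0]
ft_force: [0.4, 0.4, 1.1]
finger_gap: 0.451
grasp_force: 0.0
```

```bash
cat >> chk.py <<'E'
def barfix(name='wrist'):
    c=get(name); P=cloud(c); X,Y,Z=P[...,0],P[...,1],P[...,2]; px=c['pixels'].astype(int)
    m=(Z>.032)&(Z<.045)&(px.sum(2)>330)&(abs(Y+.0567)<.09)&(abs(X-.572)<.035)
    k,L,st,_=cv2.connectedComponentsWithStats(m.astype(np.uint8)); i=np.argmax(st[1:,4])+1
    q=P[L==i]; r=cv2.minAreaRect((q[:,:2]*1000).astype(np.float32)); print('bar in fix',np.round(r[0],1),np.round(r[1],1),round(r[2],2),'z',np.percentile(q[:,2],[5,50,95]).round(4),'x',np.percentile(q[:,0],[2,98]).round(4))
    return c
E
python3 -c "
from plan import *
from chk import *
c=barfix();p,y,s=state();print(p,y,s['ft_force'],s['finger_gap']*85)
barfix('top')
"
```

```text
bar in fix [572.3 -49.1] [ 27.9 118.8] 0.56 z [0.0347 0.0357 0.0367] x [0.559  0.5855]
[ 0.57199611 -0.05602153  0.02954129] 90.68297812173263 [ 0.31652605 -0.28100831  0.47227484] 38.4842885985281Traceback (most recent call last):
  File "<string>", line 5, in <module>
    barfix('top')
    ~~~~~~^^^^^^^
  File "chk.py", line 12, in barfix
    k,L,st,_=cv2.connectedComponentsWithStats(m.astype(np.uint8)); i=np.argmax(st[1:,4])+1
                                                                     ~~~~~~~~~^^^^^^^^^^
    return _wrapfunc(a, 'argmax', axis=axis, out=out, **kwds)
    return bound(*args, **kwds)
ValueError: attempt to get argmax of an empty sequence
```

Emit:
{"op": "drive_tool", "data": {"dp": [[0,0.017,0],[0,0.02,0],[0,0.022,0],[0,0.023,0]], "dr": [[0,0,0],[0,0,0],[0,0,0],[0,0,0]], "claw": [0.55,0.55,0.55,0.55]}}

```text
clock: 8.07
tcp_pos: [0.578, -0.0559, 0.0292]
orientation: [-0.001, 0.703, 0.711, -0.0]
ft_force: [-3.1, 0.4, 2.0]
finger_gap: 0.449
grasp_force: 1.7
```

Emit:
{"op": "drive_tool", "data": {"dp": [[0,0.002,0],[0,0.004,0],[0,0.004,0]], "dr": [[0,0,0],[0,0,0],[0,0,0]], "claw": [0.55,0.55,0.55]}}

```text
clock: 8.45
tcp_pos: [0.5781, -0.0559, 0.0291]
orientation: [-0.001, 0.703, 0.711, -0.001]
ft_force: [-6.7, 0.4, 5.2]
finger_gap: 0.45
grasp_force: 3.4
```

```bash
python3 -c "
from plan import *
from chk import *
c=barfix();p,y,s=state();print(p,y,s['ft_force'],s['finger_gap']*85)
"
```

```text
bar in fix [572.5 -48.3] [ 27.9 117.5] 0.5 z [0.0348 0.0357 0.0367] x [0.5593 0.5858]
[ 0.57811615 -0.05589998  0.02913657] 90.68117672201551 [-6.41355816 -0.52858359  4.80999671] 38.54070801618237
```

```bash
python3 -c "
from plan import *
p,y,s=state()
plan([(p[0]-.0055,p[1],p[2],y,.55,0),(p[0]-.0055,p[1],.2,y,.55,0),(.53,.25,.36,208,.55,2)])
"
```

```text
at [ 0.5781 -0.0559  0.0291] 90.68 t 8.5
[0.0, -0.018, -0.0] rz -0.0 claw 0.55 rows 1
[0.0, -0.0, -0.57] rz -0.0 claw 0.55 rows 3
[0.341, -0.043, -0.178] rz -0.217 claw 0.55 rows 4
[0.292, 0.18, -0.177] rz -0.218 claw 0.55 rows 4
[0.111, 0.325, -0.178] rz -0.217 claw 0.55 rows 6
end [0.5301 0.2501 0.36  ] 208.04
```

Emit:
{"op": "drive_tool", "data": {"dp": [[0,-0.018,0],[0,-0.018,0],[0,-0.018,-0.2],[0,-0.018,-0.4],[0,-0.018,-0.57]], "dr": [[0,0,0],[0,0,0],[0,0,0],[0,0,0],[0,0,0]], "claw": [0.55,0.55,0.55,0.55,0.55]}}

```text
clock: 9.12
tcp_pos: [0.5756, -0.056, 0.2031]
orientation: [0.001, 0.703, 0.711, 0.001]
ft_force: [1.6, 0.4, -0.5]
finger_gap: 0.449
grasp_force: 0.0
```

Emit:
{"op": "drive_tool", "data": {"dp": [[0.341,-0.043,-0.178],[0.341,-0.043,-0.178],[0.341,-0.043,-0.178],[0.341,-0.043,-0.178],[0.341,-0.043,-0.178]], "dr": [[0,0,-0.217],[0,0,-0.217],[0,0,-0.217],[0,0,-0.217],[0,0,-0.217]], "claw": [0.55,0.55,0.55,0.55,0.55]}}

```text
clock: 9.75
tcp_pos: [0.561, 0.0464, 0.2541]
orientation: [0.0, 0.425, 0.905, 0.0]
ft_force: [-0.5, 0.0, 1.1]
finger_gap: 0.449
grasp_force: 0.0
```

Emit:
{"op": "drive_tool", "data": {"dp": [[0.292,0.18,-0.177],[0.292,0.18,-0.177],[0.292,0.18,-0.177],[0.292,0.18,-0.177],[0.292,0.18,-0.177]], "dr": [[0,0,-0.218],[0,0,-0.218],[0,0,-0.218],[0,0,-0.218],[0,0,-0.218]], "claw": [0.55,0.55,0.55,0.55,0.55]}}

```text
clock: 10.38
tcp_pos: [0.5462, 0.1481, 0.3069]
orientation: [0.0, 0.098, 0.995, 0.0]
ft_force: [0.5, 0.3, -0.7]
finger_gap: 0.45
grasp_force: 0.0
```

Emit:
{"op": "drive_tool", "data": {"dp": [[0.111,0.325,-0.178],[0.111,0.325,-0.178],[0.111,0.325,-0.178],[0.111,0.325,-0.178],[0.111,0.325,-0.178]], "dr": [[0,0,-0.217],[0,0,-0.217],[0,0,-0.217],[0,0,-0.217],[0,0,-0.217]], "claw": [0.55,0.55,0.55,0.55,0.55]}}

```text
clock: 11.0
tcp_pos: [0.5321, 0.25, 0.3601]
orientation: [-0.0, -0.24, 0.971, 0.0]
ft_force: [1.2, -1.0, -0.2]
finger_gap: 0.45
grasp_force: 0.0
```

```bash
python3 - <<'E'
from h import *
from plan import *
p,y,s=state(); print(p,y,s['clock'],s['joints'].round(2))
c=get('wrist'); save(c,'w3.png'); np.savez('w3.npz',P=cloud(c),px=c['pixels'])
c=get('top'); P=cloud(c); X,Y,Z=P[...,0],P[...,1],P[...,2]
m=(Z>.031)&(Z<.045)&(abs(Y+.0567)<.09)&(abs(X-.572)<.04); q=P[m]; print('bar top view',m.sum(),cv2.minAreaRect((q[:,:2]*1000).astype(np.float32)))
E
```

```text
[0.53206868 0.25000459 0.36014079] -152.21434308800463 11.0 [ 0.44  0.28  0.19  1.49  0.   -0.05]
bar top view 538 ((558.7775268554688, -57.968841552734375), (50.543033599853516, 128.12059020996094), 1.283915400505066)
```

View pics/w3.png

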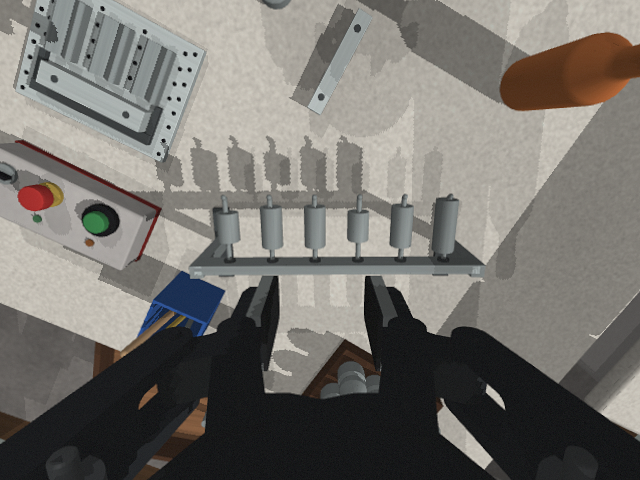

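Six pegs left to right in the picture at columns 228, 271, 315, 358, 401, 446: lengths look like 36, 50, 50, 36, 50, 64. The bar sits in the pocket (100,95).

```bash
python3 - <<'E'
from h import *
d=np.load('w3.npz'); P=d['P']; X,Y,Z=P[...,0],P[...,1],P[...,2]
v,u=np.mgrid[0:480,0:640]
# yaw from rail
m=(v>255)&(v<280)&(u>190)&(u<485)&(Z>.1)&(Z<.135); q=P[m]; r=cv2.minAreaRect((q[:,:2]*1000).astype(np.float32)); print('rail',r,np.percentile(q[:,2],[5,50,95]))
a=np.radians(r[2] if r[2]<45 else r[2]-90); ex=np.array([np.cos(a),np.sin(a)]); ey=np.array([-np.sin(a),np.cos(a)])
for u0 in (228,271,315,358,401,446):
    m=(v>190)&(v<256)&(abs(u-u0)<20)&(Z>.1045)&(Z<.125); q=P[m]
    lx=q[:,:2]@ex*1000; ly=q[:,:2]@ey*1000
    w=q[:,2]>.1135; s=w
    # sleeve = rows where width >12mm: take points away from axis by >4mm
    yc=(np.percentile(ly,3)+np.percentile(ly,97))/2; b=abs(ly-yc)>4.5
    x0,x1=np.percentile(lx[b],[1,99]); xc=(x0+x1)/2; c=ex*xc/1000+ey*yc/1000
    print(u0,'len %.1f wid %.1f'%(x1-x0,np.ptp(ly[b])),'centre',c.round(4),'rail coords',round(xc,1),round(yc,1),'ztop',np.percentile(q[:,2],95).round(4))
E
```

```text
rail ((602.4022827148438, 308.8062438964844), (24.20325469970703, 351.09619140625), 28.02117156982422) [0.10418725 0.12416434 0.12609892]
228 len 36.3 wid 25.4 centre [0.6214 0.173 ] rail coords 629.8 -139.3 ztop 0.1171
271 len 50.0 wid 25.1 centre [0.5977 0.2186] rail coords 630.3 -87.8 ztop 0.1173
315 len 49.0 wid 25.3 centre [0.5733 0.2644] rail coords 630.4 -35.9 ztop 0.1173
358 len 35.6 wid 24.5 centre [0.5488 0.3091] rail coords 629.6 15.1 ztop 0.1172
401 len 49.8 wid 25.1 centre [0.5244 0.3546] rail coords 629.5 66.6 ztop 0.1172
446 len 63.8 wid 25.9 centre [0.5    0.3998] rail coords 629.2 118.0 ztop 0.1173
```

```bash
cat >> plan.py <<'E'
_a=np.radians(28.0); _ex=np.array([np.cos(_a),np.sin(_a)]); _ey=np.array([-np.sin(_a),np.cos(_a)])
def K(x,y): return (_ex*x+_ey*y)/1000
def pick(y):
    a=K(630,y); plan([(*a,.17,208,.55,2),(*a,.094,208,.55,1)])
def place(y,ry):
    a=K(630,y); b=K(540,y); f=F(-.0555,ry)
    plan([(*a,.1022,208,1,1),(*b,.1022,208,1,1),(*b,.16,208,1,0),(*f,.12,180.6,1,2),(*f,.0302,180.6,1,1)])
E
python3 -c "
from plan import *
pick(-88.5)"
```

```text
at [0.5321 0.2498 0.3602] -152.21 t 11.1
[-0.144, -0.197, 0.634] rz -0.001 claw 0.55 rows 6
[0.0, -0.0, 0.253] rz -0.0 claw 0.55 rows 3
end [0.5978 0.2177 0.0941] -152.03
```

Emit:
{"op": "drive_tool", "data": {"dp": [[-0.144,-0.197,0.634],[-0.144,-0.197,0.634],[-0.144,-0.197,0.634],[-0.144,-0.197,0.634],[-0.144,-0.197,0.634]], "dr": [[0,0,-0.001],[0,0,-0.001],[0,0,-0.001],[0,0,-0.001],[0,0,-0.001]], "claw": [0.55,0.55,0.55,0.55,0.55]}}

```text
clock: 11.72
tcp_pos: [0.5975, 0.218, 0.1701]
orientation: [-0.001, -0.243, 0.97, 0.0]
ft_force: [-0.7, 1.3, 1.1]
finger_gap: 0.45
grasp_force: 0.0
```

Emit:
{"op": "drive_tool", "data": {"dp": [[0,0,0.0],[0,0,0.0],[0,0,0.15],[0,0,0.253],[0,0,0.253]], "dr": [[0,0,0],[0,0,0],[0,0,0],[0,0,0],[0,0,0]], "claw": [0.55,0.55,0.55,0.55,0.55]}}

```text
clock: 12.35
tcp_pos: [0.5962, 0.2181, 0.0931]
orientation: [-0.002, -0.244, 0.97, -0.0]
ft_force: [0.1, -0.5, 0.6]
finger_gap: 0.448
grasp_force: 0.0
```

Emit:
{"op": "drive_tool", "data": {"dp": [[0,0,0],[0,0,0],[0,0,0],[0,0,0]], "dr": [[0,0,0],[0,0,0],[0,0,0],[0,0,0]], "claw": [1,1,1,1], "newtons": 40}}

```text
clock: 12.85
tcp_pos: [0.5991, 0.2188, 0.0961]
orientation: [0.002, -0.244, 0.97, 0.0]
ft_force: [-0.5, 0.2, 7.0]
finger_gap: 0.285
grasp_force: 43.1
```

```bash
python3 -c "
from plan import *
from h import *
c=get('wrist'); save(c,'w4.png')
place(-88.5,-.054)"
```

```text
at [0.5991 0.2188 0.0961] -151.78 t 12.9
[0.006, -0.001, -0.02] rz 0.001 claw 1 rows 2
[0.3, -0.0, -0.0] rz 0.0 claw 1 rows 3
[-0.0, -0.0, -0.193] rz 0.0 claw 1 rows 1
[0.204, -0.433, 0.067] rz 0.076 claw 1 rows 3
[0.096, -0.468, 0.066] rz 0.076 claw 1 rows 5
[-0.0, -0.0, 0.3] rz 0.0 claw 1 rows 3
end [ 0.5322 -0.1112  0.0301] -179.32
```

View pics/w4.png

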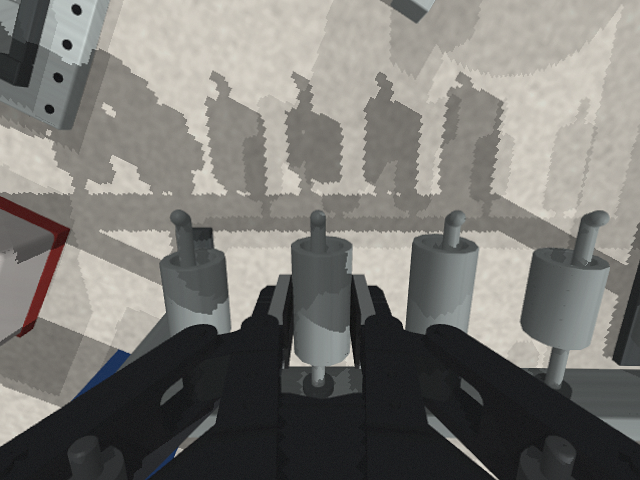

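Sleeve gripped centrally at (320,300); neighbours untouched.

```bash
sed -i "s/def plan(wps):/def plan(wps,st=None):/; s/^    p,yaw,s=state(); print/    p,yaw,s=state()\n    if st: p,yaw=np.array(st[:3]),st[3]\n    print/" plan.py
cat >> plan.py <<'E'
def place(y,ry,st):
    a=K(630,y); b=K(540,y); f=F(-.0555,ry)
    plan([(*a,.1042,208,1,1),(*b,.1042,208,1,1),(*b,.16,208,1,0),(*f,.12,180.6,1,2),(*f,.0305,180.6,1,1)],st)
E
python3 -c "
from plan import *
place(-88.5,-.054,(.5978,.2177,.0941,-152.03))"
```

```text
at [0.5978 0.2177 0.0941] -152.03 t 12.9
[0.0, -0.0, -0.034] rz -0.0 claw 1 rows 2
[0.3, -0.0, 0.0] rz -0.0 claw 1 rows 3
[0.0, -0.0, -0.186] rz -0.0 claw 1 rows 1
[0.204, -0.433, 0.067] rz 0.076 claw 1 rows 3
[0.095, -0.469, 0.067] rz 0.076 claw 1 rows 5
[0.0, 0.0, 0.298] rz 0.0 claw 1 rows 3
end [ 0.5323 -0.1113  0.0305] -179.39
```

Emit:
{"op": "drive_tool", "data": {"dp": [[0,0,-0.034],[0,0,-0.034],[0.1,0,-0.034],[0.2,0,-0.034],[0.3,0,-0.034]], "dr": [[0,0,0],[0,0,0],[0,0,0],[0,0,0],[0,0,0]], "claw": [1,1,1,1,1]}}

```text
clock: 13.52
tcp_pos: [0.5175, 0.1752, 0.1041]
orientation: [-0.0, -0.244, 0.97, -0.0]
ft_force: [0.8, 0.6, -0.3]
finger_gap: 0.277
grasp_force: 42.2
```

Emit:
{"op": "drive_tool", "data": {"dp": [[0,0,0],[0,0,-0.1],[0,0,-0.186]], "dr": [[0,0,0],[0,0,0],[0,0,0]], "claw": [1,1,1]}}

```text
clock: 13.9
tcp_pos: [0.5193, 0.176, 0.161]
orientation: [0.0, -0.244, 0.97, 0.0]
ft_force: [0.4, -0.3, -1.6]
finger_gap: 0.279
grasp_force: 42.1
```

Emit:
{"op": "drive_tool", "data": {"dp": [[0.204,-0.433,0.067],[0.204,-0.433,0.067],[0.204,-0.433,0.067],[0.204,-0.433,0.067]], "dr": [[0,0,0.076],[0,0,0.076],[0,0,0.076],[0,0,0.076]], "claw": [1,1,1,1]}}

```text
clock: 14.4
tcp_pos: [0.5268, 0.031, 0.1399]
orientation: [0.0, -0.125, 0.992, 0.0]
ft_force: [-0.8, 0.3, -1.0]
finger_gap: 0.28
grasp_force: 42.2
```

Emit:
{"op": "drive_tool", "data": {"dp": [[0.095,-0.469,0.067],[0.095,-0.469,0.067],[0.095,-0.469,0.067],[0.095,-0.469,0.067],[0.095,-0.469,0.067]], "dr": [[0,0,0.076],[0,0,0.076],[0,0,0.076],[0,0,0.076],[0,0,0.076]], "claw": [1,1,1,1,1]}}

```text
clock: 15.02
tcp_pos: [0.5342, -0.1095, 0.1202]
orientation: [0.0, -0.008, 1.0, 0.0]
ft_force: [-0.2, -0.5, -1.5]
finger_gap: 0.279
grasp_force: 42.2
```

```bash
cat >> chk.py <<'E'
def sleeve(c,lo,hi,xy,name=''):
    P=cloud(c); X,Y,Z=P[...,0],P[...,1],P[...,2]; px=c['pixels'].astype(int)
    m=(Z>lo)&(Z<hi)&(px.sum(2)>200)&(abs(X-xy[0])<.045)&(abs(Y-xy[1])<.026)
    k,L,st,_=cv2.connectedComponentsWithStats(m.astype(np.uint8)); i=np.argmax(st[1:,4])+1
    q=P[L==i]; r=cv2.minAreaRect((q[:,:2]*1000).astype(np.float32)); print(name,np.round(r[0],1),np.round(r[1],1),round(r[2],2),'x',np.percentile(q[:,0],[1,99]).round(4),'ztop',np.percentile(q[:,2],95).round(4))
E
python3 -c "
from plan import *
from chk import *
p,y,s=state(); print(p,y,s['grasp_force'],s['clock'])
c=get('wrist'); sleeve(c,p[2]+.008,p[2]+.03,p[:2],'held'); save(c,'w5.png')
barfix()
plan([(*F(-.0555,-.054),.0305,180.6,1,1)])
"
```

```text
[ 0.53418793 -0.10954201  0.12015206] -179.03522339137885 42.17275745468214 15.025
held [ 533.  -108.4] [50.6 25.2] 0.35 x [0.5081 0.5569] ztop 0.141
bar in fix [572.6 -37.6] [28.5 96.1] 0.79 z [0.0348 0.0359 0.037 ] x [0.5588 0.5856]
at [ 0.5341 -0.1095  0.1203] -179.01 t 15.125
[0.006, -0.006, 0.299] rz 0.002 claw 1 rows 3
end [ 0.5324 -0.1113  0.0306] -179.37
```

View pics/w5.png

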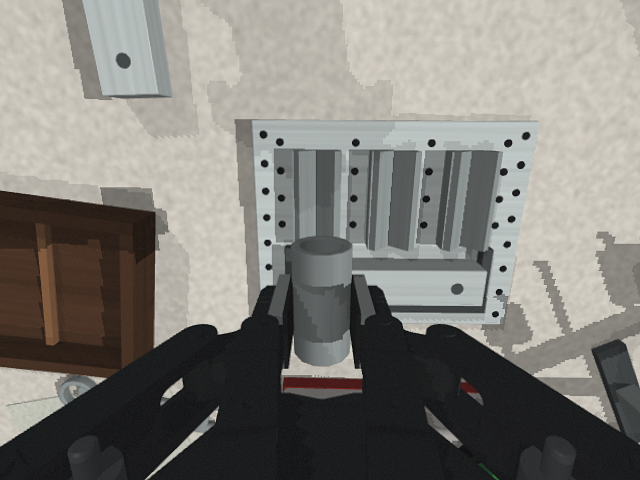

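Sleeve held at (320,300) above the right-hand rest's end; bar lies in the pocket at (400,285).

Emit:
{"op": "drive_tool", "data": {"dp": [[0.002,-0.007,0.1],[0.002,-0.007,0.2],[0.002,-0.007,0.299],[0.002,-0.007,0.299],[0.002,-0.007,0.299]], "dr": [[0,0,0.002],[0,0,0.002],[0,0,0.002],[0,0,0.002],[0,0,0.002]], "claw": [1,1,1,1,1]}}

```text
clock: 15.75
tcp_pos: [0.5334, -0.1122, 0.0305]
orientation: [0.0, -0.005, 1.0, 0.0]
ft_force: [0.1, -0.8, -0.9]
finger_gap: 0.278
grasp_force: 42.4
```

Emit:
{"op": "drive_tool", "data": {"dp": [[0,0,0],[0,0,0],[0,0,0],[0,0,0],[0,0,-0.1]], "dr": [[0,0,0],[0,0,0],[0,0,0],[0,0,0],[0,0,0]], "claw": [0.55,0.55,0.55,0.55,0.55]}}

```text
clock: 16.38
tcp_pos: [0.531, -0.1128, 0.0586]
orientation: [-0.002, -0.004, 1.0, 0.001]
ft_force: [1.4, -0.6, -0.2]
finger_gap: 0.451
grasp_force: 0.0
```

```bash
python3 -c "
from plan import *
from chk import *
p,y,s=state(); print(p,y,s['grasp_force'],s['clock'])
c=get('wrist'); sleeve(c,.040,.055,F(-.055,-.054),'placed'); save(c,'w6.png')
print(F(-.055,-.054))
# next: raise and go to peg 3
plan([(p[0],p[1],.15,y,.55,0),(*K(600,-36.5),.18,208,.55,0),(*K(630,-36.5),.15,208,.55,1),(*K(630,-36.5),.094,208,.55,1)])
"
```

```text
[ 0.53099792 -0.11276739  0.05860548] -179.50382788960067 0.0 16.375
placed [ 532.4 -111.8] [50.5 24.1] 0.79 x [0.5076 0.5565] ztop 0.0482
[ 0.53276849 -0.11127299]
at [ 0.5344 -0.1135  0.0636] -179.5 t 16.425
[0.011, 0.003, -0.288] rz -0.0 claw 0.55 rows 2
[-0.032, 0.603, -0.05] rz -0.076 claw 0.55 rows 4
[-0.173, 0.579, -0.05] rz -0.077 claw 0.55 rows 4
[-0.1, -0.0, 0.1] rz 0.0 claw 0.55 rows 2
[-0.0, -0.0, 0.187] rz 0.0 claw 0.55 rows 2
end [0.5734 0.2636 0.0939] -151.96
```

Emit:
{"op": "drive_tool", "data": {"dp": [[0,0,-0.15],[0,0,-0.29],[0,0,-0.29]], "dr": [[0,0,0],[0,0,0],[0,0,0]], "claw": [0.55,0.55,0.55]}}

```text
clock: 16.8
tcp_pos: [0.5361, -0.1139, 0.151]
orientation: [0.003, -0.004, 1.0, -0.001]
ft_force: [0.4, -0.1, 0.1]
finger_gap: 0.453
grasp_force: 0.0
```

Emit:
{"op": "drive_tool", "data": {"dp": [[-0.032,0.603,-0.05],[-0.032,0.603,-0.05],[-0.032,0.603,-0.05],[-0.032,0.603,-0.05]], "dr": [[0,0,-0.076],[0,0,-0.076],[0,0,-0.076],[0,0,-0.076]], "claw": [0.55,0.55,0.55,0.55]}}

```text
clock: 17.3
tcp_pos: [0.541, 0.0712, 0.1617]
orientation: [-0.0, -0.126, 0.992, 0.0]
ft_force: [0.3, -0.7, -0.1]
finger_gap: 0.451
grasp_force: 0.0
```

Emit:
{"op": "drive_tool", "data": {"dp": [[-0.173,0.579,-0.05],[-0.173,0.579,-0.05],[-0.173,0.579,-0.05],[-0.173,0.579,-0.05],[-0.173,0.579,-0.05]], "dr": [[0,0,-0.077],[0,0,-0.077],[0,0,-0.077],[0,0,-0.077],[0,0,-0.077]], "claw": [0.55,0.55,0.55,0.55,0.55]}}

```text
clock: 17.92
tcp_pos: [0.5486, 0.2477, 0.1762]
orientation: [-0.001, -0.242, 0.97, -0.001]
ft_force: [-0.7, -0.3, 0.5]
finger_gap: 0.45
grasp_force: 0.0
```

Emit:
{"op": "drive_tool", "data": {"dp": [[-0.1,0,0.08],[-0.1,0,0.08],[-0.1,0,0.08],[-0.1,0,0.08]], "dr": [[0,0,0],[0,0,0],[0,0,0],[0,0,0]], "claw": [0.55,0.55,0.55,0.55]}}

```text
clock: 18.42
tcp_pos: [0.5754, 0.262, 0.154]
orientation: [0.0, -0.242, 0.97, -0.0]
ft_force: [-1.1, -0.8, 0.6]
finger_gap: 0.449
grasp_force: 0.0
```

```bash
python3 -c "
from plan import *
plan([(*K(630,-36.5),.094,208,.55,1)])
place(-36.5,0,(*K(630,-36.5),.094,208))
"
```

```text
at [0.5754 0.262  0.154 ] -152.02 t 18.425
[0.004, 0.008, 0.2] rz -0.0 claw 0.55 rows 3
end [0.5732 0.2636 0.094 ] -152.02
at [0.5734 0.2635 0.094 ] 208 t 18.425
[0.0, 0.0, -0.034] rz -0.0 claw 1 rows 2
[0.3, -0.0, -0.0] rz -0.0 claw 1 rows 3
[-0.0, -0.0, -0.186] rz -0.0 claw 1 rows 1
[0.162, -0.439, 0.067] rz 0.076 claw 1 rows 3
[0.054, -0.466, 0.066] rz 0.076 claw 1 rows 5
[0.0, -0.0, 0.299] rz 0.0 claw 1 rows 3
end [ 0.5317 -0.0573  0.0304] 180.64
```

Emit:
{"op": "drive_tool", "data": {"dp": [[0.004,0.008,0.1],[0.004,0.008,0.2],[0.004,0.008,0.2]], "dr": [[0,0,0],[0,0,0],[0,0,0]], "claw": [0.55,0.55,0.55]}}

```text
clock: 18.8
tcp_pos: [0.5713, 0.2634, 0.0917]
orientation: [-0.002, -0.242, 0.97, -0.0]
ft_force: [0.7, 0.1, -0.3]
finger_gap: 0.45
grasp_force: 0.0
```

Emit:
{"op": "drive_tool", "data": {"dp": [[0,0,0],[0,0,0],[0,0,0],[0,0,0]], "dr": [[0,0,0],[0,0,0],[0,0,0],[0,0,0]], "claw": [1,1,1,1]}}

```text
clock: 19.3
tcp_pos: [0.5741, 0.2649, 0.0945]
orientation: [0.001, -0.242, 0.97, 0.0]
ft_force: [-0.8, -0.2, 6.5]
finger_gap: 0.278
grasp_force: 42.5
```

Emit:
{"op": "drive_tool", "data": {"dp": [[0,0,-0.034],[0,0,-0.034],[0.1,0,-0.034],[0.2,0,-0.034],[0.3,0,-0.034]], "dr": [[0,0,0],[0,0,0],[0,0,0],[0,0,0],[0,0,0]], "claw": [1,1,1,1,1]}}

```text
clock: 19.92
tcp_pos: [0.4928, 0.2218, 0.1032]
orientation: [-0.0, -0.242, 0.97, -0.0]
ft_force: [-0.3, 0.0, -1.0]
finger_gap: 0.283
grasp_force: 41.7
```

Emit:
{"op": "drive_tool", "data": {"dp": [[0,0,0],[0,0,-0.1],[0,0,-0.186]], "dr": [[0,0,0],[0,0,0],[0,0,0]], "claw": [1,1,1]}}

```text
clock: 20.3
tcp_pos: [0.4946, 0.2227, 0.1601]
orientation: [0.0, -0.242, 0.97, 0.0]
ft_force: [0.5, -0.2, -1.2]
finger_gap: 0.278
grasp_force: 41.7
```

Emit:
{"op": "drive_tool", "data": {"dp": [[0.162,-0.439,0.067],[0.162,-0.439,0.067],[0.162,-0.439,0.067],[0.162,-0.439,0.067]], "dr": [[0,0,0.076],[0,0,0.076],[0,0,0.076],[0,0,0.076]], "claw": [1,1,1,1]}}

```text
clock: 20.8
tcp_pos: [0.5135, 0.0826, 0.1391]
orientation: [0.0, -0.124, 0.992, 0.0]
ft_force: [-0.8, 1.1, -2.1]
finger_gap: 0.281
grasp_force: 41.7
```

Emit:
{"op": "drive_tool", "data": {"dp": [[0.054,-0.466,0.066],[0.054,-0.466,0.066],[0.054,-0.466,0.066],[0.054,-0.466,0.066],[0.054,-0.466,0.066]], "dr": [[0,0,0.076],[0,0,0.076],[0,0,0.076],[0,0,0.076],[0,0,0.076]], "claw": [1,1,1,1,1]}}

```text
clock: 21.42
tcp_pos: [0.5322, -0.0546, 0.1196]
orientation: [0.0, -0.007, 1.0, 0.0]
ft_force: [-0.1, 0.0, -2.1]
finger_gap: 0.282
grasp_force: 41.7
```

```bash
python3 -c "
from plan import *
from chk import *
c=get('wrist'); p,y,s=state(); print(p,y,s['grasp_force'],s['clock']); sleeve(c,p[2]+.008,p[2]+.03,p[:2],'held')
barfix()
plan([(*F(-.0555,0),.0305,180.6,1,1)])
"
```

```text
[ 0.53212138 -0.05455769  0.11965276] -179.17987612253438 41.68623081757687 21.475
held [531.4 -53.2] [51.  25.4] 0.73 x [0.5064 0.5554] ztop 0.142
bar in fix [ 566.1 -104.6] [36.4 49.8] 47.89 z [0.035  0.0361 0.0434] x [0.5393 0.586 ]
at [ 0.532  -0.0546  0.1196] -179.18 t 21.525
[0.001, -0.009, 0.297] rz 0.001 claw 1 rows 3
end [ 0.5318 -0.0573  0.0305] -179.36
```

Emit:
{"op": "drive_tool", "data": {"dp": [[0,-0.011,0.1],[0,-0.011,0.2],[0,-0.011,0.3],[0,-0.011,0.3],[0,-0.011,0.3]], "dr": [[0,0,0.001],[0,0,0.001],[0,0,0.001],[0,0,0.001],[0,0,0.001]], "claw": [1,1,1,1,1]}}

```text
clock: 22.15
tcp_pos: [0.5321, -0.0585, 0.0296]
orientation: [0.0, -0.005, 1.0, 0.0]
ft_force: [0.6, 0.3, -1.0]
finger_gap: 0.277
grasp_force: 41.7
```

Emit:
{"op": "drive_tool", "data": {"dp": [[0,0,0],[0,0,0],[0,0,0],[0,0,0],[0,0,0]], "dr": [[0,0,0],[0,0,0],[0,0,0],[0,0,0],[0,0,0]], "claw": [0.55,0.55,0.55,0.55,0.55]}}

```text
clock: 22.78
tcp_pos: [0.5319, -0.0596, 0.0294]
orientation: [0.0, -0.004, 1.0, 0.0]
ft_force: [-0.5, -0.1, 0.2]
finger_gap: 0.452
grasp_force: 0.0
```

Emit:
{"op": "drive_tool", "data": {"dp": [[0,0,-0.1],[0,0,-0.25],[0,0,-0.4],[0,0,-0.4],[0,0,-0.4]], "dr": [[0,0,0],[0,0,0],[0,0,0],[0,0,0],[0,0,0]], "claw": [0.55,0.55,0.55,0.55,0.55]}}

```text
clock: 23.4
tcp_pos: [0.5316, -0.0595, 0.149]
orientation: [-0.0, -0.004, 1.0, 0.0]
ft_force: [0.6, 0.6, -0.9]
finger_gap: 0.455
grasp_force: 0.0
```

```bash
python3 -c "
from plan import *
from chk import *
p,y,s=state(); print(p,y,s['grasp_force'],s['clock'])
c=get('wrist'); sleeve(c,.040,.055,F(-.055,0),'placed'); sleeve(c,.040,.055,F(-.055,-.054),'placed0'); save(c,'w6.png')
plan([(*K(590,67.5),.18,208,.55,1),(*K(630,67.5),.155,208,.55,2)])
"
```

```text
[ 0.53163286 -0.05954544  0.14900123] -179.4991575086256 0.0 23.4
placed [531.4 -57.8] [50.8 24. ] 0.04 x [0.5068 0.556 ] ztop 0.0482
placed0 [ 532.4 -111.5] [51. 24.] 0.57 x [0.5074 0.5568] ztop 0.0483
at [ 0.531  -0.0595  0.1483] -179.5 t 23.45
[0.064, 0.661, -0.053] rz -0.076 claw 0.55 rows 4
[-0.094, 0.657, -0.053] rz -0.077 claw 0.55 rows 5
[-0.134, -0.0, 0.084] rz 0.0 claw 0.55 rows 3
end [0.5246 0.3555 0.1549] -151.96
```

View pics/w6.png

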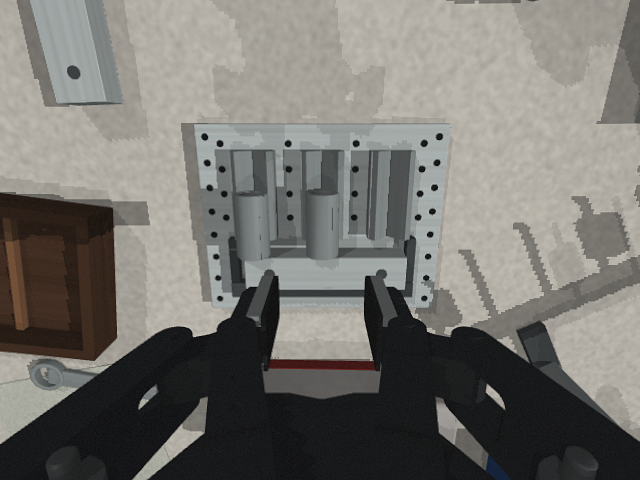

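Two sleeves in rests at (252,225) and (322,225), bar in pocket at (325,272), all seated.

Emit:
{"op": "drive_tool", "data": {"dp": [[0.064,0.661,-0.053],[0.064,0.661,-0.053],[0.064,0.661,-0.053],[0.064,0.661,-0.053],[0.064,0.661,-0.053]], "dr": [[0,0,-0.076],[0,0,-0.076],[0,0,-0.076],[0,0,-0.076],[0,0,-0.076]], "claw": [0.55,0.55,0.55,0.55,0.55]}}

```text
clock: 24.08
tcp_pos: [0.5101, 0.1388, 0.164]
orientation: [-0.001, -0.124, 0.992, -0.0]
ft_force: [0.7, -0.7, 0.4]
finger_gap: 0.45
grasp_force: 0.0
```

Emit:
{"op": "drive_tool", "data": {"dp": [[-0.094,0.657,-0.053],[-0.094,0.657,-0.053],[-0.094,0.657,-0.053],[-0.094,0.657,-0.053],[-0.094,0.657,-0.053]], "dr": [[0,0,-0.077],[0,0,-0.077],[0,0,-0.077],[0,0,-0.077],[0,0,-0.077]], "claw": [0.55,0.55,0.55,0.55,0.55]}}

```text
clock: 24.7
tcp_pos: [0.4902, 0.3354, 0.1803]
orientation: [-0.001, -0.242, 0.97, -0.001]
ft_force: [-0.2, -0.9, -0.1]
finger_gap: 0.448
grasp_force: 0.0
```

Emit:
{"op": "drive_tool", "data": {"dp": [[-0.134,0,0.084],[-0.134,0,0.084],[-0.134,0,0.084],[-0.134,0,0.084]], "dr": [[0,0,0],[0,0,0],[0,0,0],[0,0,0]], "claw": [0.55,0.55,0.55,0.55]}}

```text
clock: 25.2
tcp_pos: [0.5255, 0.3542, 0.1568]
orientation: [0.0, -0.242, 0.97, 0.0]
ft_force: [0.2, 0.1, 1.0]
finger_gap: 0.445
grasp_force: 0.0
```

```bash
python3 -c "
from plan import *
plan([(*K(630,67.5),.094,208,.55,1)])
place(67.5,.054,(*K(630,67.5),.094,208))
"
```

```text
at [0.5255 0.3542 0.1568] -152.03 t 25.2
[0.001, 0.005, 0.209] rz -0.0 claw 0.55 rows 3
end [0.5245 0.3554 0.0941] -152.03
at [0.5246 0.3554 0.094 ] 208 t 25.2
[0.0, 0.0, -0.034] rz -0.0 claw 1 rows 2
[0.3, 0.0, -0.0] rz -0.0 claw 1 rows 3
[-0.0, 0.0, -0.186] rz -0.0 claw 1 rows 1
[0.121, -0.533, 0.067] rz 0.076 claw 1 rows 3
[-0.009, -0.546, 0.066] rz 0.076 claw 1 rows 5
[0.0, -0.0, 0.299] rz 0.0 claw 1 rows 3
end [ 0.5312 -0.0032  0.0304] 180.64
```

Emit:
{"op": "drive_tool", "data": {"dp": [[0.001,0.004,0.1],[0.001,0.004,0.209],[0.001,0.004,0.209]], "dr": [[0,0,0],[0,0,0],[0,0,0]], "claw": [0.55,0.55,0.55]}}

```text
clock: 25.58
tcp_pos: [0.5226, 0.3548, 0.0917]
orientation: [-0.002, -0.242, 0.97, -0.001]
ft_force: [-0.6, -0.1, 0.5]
finger_gap: 0.451
grasp_force: 0.0
```

Emit:
{"op": "drive_tool", "data": {"dp": [[0,0,0],[0,0,0],[0,0,0],[0,0,0]], "dr": [[0,0,0],[0,0,0],[0,0,0],[0,0,0]], "claw": [1,1,1,1]}}

```text
clock: 26.08
tcp_pos: [0.5254, 0.3569, 0.0947]
orientation: [0.001, -0.242, 0.97, 0.0]
ft_force: [0.2, -0.4, 5.8]
finger_gap: 0.28
grasp_force: 42.8
```

Emit:
{"op": "drive_tool", "data": {"dp": [[0,0,-0.034],[0,0,-0.034],[0.1,0,-0.034],[0.2,0,-0.034],[0.3,0,-0.034]], "dr": [[0,0,0],[0,0,0],[0,0,0],[0,0,0],[0,0,0]], "claw": [1,1,1,1,1]}}

```text
clock: 26.7
tcp_pos: [0.4442, 0.3135, 0.1032]
orientation: [-0.0, -0.242, 0.97, -0.0]
ft_force: [0.2, 0.1, -0.5]
finger_gap: 0.283
grasp_force: 41.9
```

Emit:
{"op": "drive_tool", "data": {"dp": [[0,0,0],[0,0,-0.1],[0,0,-0.186]], "dr": [[0,0,0],[0,0,0],[0,0,0]], "claw": [1,1,1]}}

```text
clock: 27.08
tcp_pos: [0.4459, 0.3145, 0.1601]
orientation: [0.0, -0.242, 0.97, 0.0]
ft_force: [0.7, 0.8, -1.7]
finger_gap: 0.28
grasp_force: 41.9
```

Emit:
{"op": "drive_tool", "data": {"dp": [[0.121,-0.533,0.067],[0.121,-0.533,0.067],[0.121,-0.533,0.067],[0.121,-0.533,0.067]], "dr": [[0,0,0.076],[0,0,0.076],[0,0,0.076],[0,0,0.076]], "claw": [1,1,1,1]}}

```text
clock: 27.58
tcp_pos: [0.4895, 0.1536, 0.139]
orientation: [0.0, -0.123, 0.992, -0.0]
ft_force: [-1.0, 1.4, -2.2]
finger_gap: 0.281
grasp_force: 41.9
```

Emit:
{"op": "drive_tool", "data": {"dp": [[-0.009,-0.546,0.066],[-0.009,-0.546,0.066],[-0.009,-0.546,0.066],[-0.009,-0.546,0.066],[-0.009,-0.546,0.066]], "dr": [[0,0,0.076],[0,0,0.076],[0,0,0.076],[0,0,0.076],[0,0,0.076]], "claw": [1,1,1,1,1]}}

```text
clock: 28.2
tcp_pos: [0.532, -0.0012, 0.1194]
orientation: [0.0, -0.006, 1.0, 0.0]
ft_force: [-0.7, 0.8, -1.7]
finger_gap: 0.279
grasp_force: 41.9
```

```bash
python3 -c "
from plan import *
from chk import *
c=get('wrist'); p,y,s=state(); print(p,y,s['grasp_force'],s['clock']); sleeve(c,p[2]+.008,p[2]+.03,p[:2],'held')
plan([(*F(-.0555,.054),.0305,180.6,1,1)])
"
```

```text
[ 0.5318516  -0.00087027  0.11951171] -179.2375686252422 41.948210595874116 28.25
held [5.307e+02 3.000e-01] [50.8 25.5] 1.17 x [0.5057 0.5545] ztop 0.1417
at [ 0.5319 -0.0009  0.1195] -179.24 t 28.25
[0.002, -0.008, 0.297] rz 0.001 claw 1 rows 3
end [ 0.5313 -0.0033  0.0304] -179.42
```

Emit:
{"op": "drive_tool", "data": {"dp": [[0,-0.01,0.1],[0,-0.01,0.2],[0,-0.01,0.3],[0,-0.01,0.3],[0,-0.01,0.3]], "dr": [[0,0,0.001],[0,0,0.001],[0,0,0.001],[0,0,0.001],[0,0,0.001]], "claw": [1,1,1,1,1]}}

```text
clock: 28.88
tcp_pos: [0.5318, -0.0037, 0.0296]
orientation: [0.0, -0.005, 1.0, 0.0]
ft_force: [0.2, 0.2, -1.4]
finger_gap: 0.281
grasp_force: 41.9
```

Emit:
{"op": "drive_tool", "data": {"dp": [[0,0,0],[0,0,0],[0,0,0],[0,0,0],[0,0,0]], "dr": [[0,0,0],[0,0,0],[0,0,0],[0,0,0],[0,0,0]], "claw": [0.55,0.55,0.55,0.55,0.55]}}

```text
clock: 29.5
tcp_pos: [0.5317, -0.0052, 0.0294]
orientation: [0.0, -0.004, 1.0, 0.0]
ft_force: [0.4, 0.2, 0.9]
finger_gap: 0.451
grasp_force: 0.0
```

Emit:
{"op": "drive_tool", "data": {"dp": [[0,0,-0.1],[0,0,-0.2],[0,0,-0.2],[0.1,0,-0.2],[0.18,0,-0.2]], "dr": [[0,0,0],[0,0,0],[0,0,0],[0,0,0],[0,0,0]], "claw": [0.55,0.55,0.55,1,1]}}

```text
clock: 30.12
tcp_pos: [0.4761, -0.0056, 0.0884]
orientation: [-0.001, -0.004, 1.0, 0.0]
ft_force: [-0.2, -1.0, -0.5]
finger_gap: 0.032
grasp_force: 0.0
```

Emit:
{"op": "drive_tool", "data": {"dp": [[0,0,0],[0,0,0],[0,0,0],[0,0,0]], "dr": [[0,0,0],[0,0,0],[0,0,0],[0,0,0]], "claw": [1,1,1,1]}}

```text
clock: 30.62
tcp_pos: [0.4783, -0.0056, 0.0893]
orientation: [0.0, -0.004, 1.0, -0.0]
ft_force: [-0.6, -0.3, -0.5]
finger_gap: -0.001
grasp_force: 0.0
```

```bash
python3 -c "
from plan import *
from chk import *
p,y,s=state(); print(p,y,s['finger_gap'],s['clock'])
c=get('wrist'); save(c,'w7.png')
for i,ry in enumerate((-.054,0,.054)): sleeve(c,.040,.055,F(-.055,ry),'s%d'%i)
plan([(*F(-.099,.054),.0365,180.6,1,1)])
"
```

```text
[ 0.47825982 -0.00559808  0.08931894] -179.49470915992566 -0.0008701406939019624 30.625
s0 [ 531.1 -110.6] [48.8 23.6] 2.41 x [0.5073 0.5524] ztop 0.0482
s1 [517.6 -58. ] [23.5 24.9] 1.47 x [0.5062 0.5266] ztop 0.048
s2 [553.7  -3.6] [3.4 5.8] 7.8 x [0.552  0.5554] ztop 0.0482
at [ 0.4781 -0.0056  0.0893] -179.49 t 30.675
[-0.032, 0.006, 0.176] rz -0.001 claw 1 rows 2
end [ 0.4877 -0.0037  0.0365] -179.31
```

View pics/w7.png

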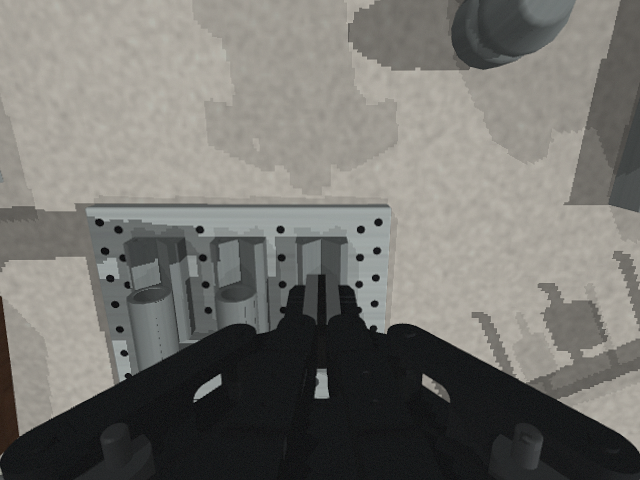

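Fingers shut and centred on the left rest (322,300); other two sleeves seated at (150,330) and (238,310).

Emit:
{"op": "drive_tool", "data": {"dp": [[0,0.006,0.1],[0,0.006,0.176],[0,0.006,0.176]], "dr": [[0,0,0],[0,0,0],[0,0,0]], "claw": [1,1,1]}}

```text
clock: 31.05
tcp_pos: [0.4761, -0.0038, 0.0352]
orientation: [-0.002, -0.004, 1.0, 0.0]
ft_force: [0.1, -0.2, 0.3]
finger_gap: -0.002
grasp_force: 0.0
```

Emit:
{"op": "drive_tool", "data": {"dp": [[-0.04,0,0],[-0.055,0,0],[-0.06,0,0],[-0.064,0,0],[-0.064,0,0]], "dr": [[0,0,0],[0,0,0],[0,0,0],[0,0,0],[0,0,0]], "claw": [1,1,1,1,1]}}

```text
clock: 31.68
tcp_pos: [0.4969, -0.0037, 0.0367]
orientation: [0.0, -0.004, 1.0, -0.0]
ft_force: [-0.6, -0.4, 0.4]
finger_gap: -0.002
grasp_force: 0.1
```

Emit:
{"op": "drive_tool", "data": {"dp": [[-0.003,0,0],[-0.006,0,0],[-0.006,0,0]], "dr": [[0,0,0],[0,0,0],[0,0,0]], "claw": [1,1,1]}}

```text
clock: 32.05
tcp_pos: [0.4973, -0.0036, 0.0364]
orientation: [-0.001, -0.004, 1.0, 0.0]
ft_force: [-4.4, 1.1, 3.9]
finger_gap: 0.004
grasp_force: 2.6
```

Emit:
{"op": "drive_tool", "data": {"dp": [[-0.004,0,0],[-0.007,0,0],[-0.007,0,0]], "dr": [[0,0,0],[0,0,0],[0,0,0]], "claw": [1,1,1]}}

```text
clock: 32.42
tcp_pos: [0.4974, -0.0036, 0.036]
orientation: [-0.003, -0.004, 1.0, 0.0]
ft_force: [-9.6, 0.7, 8.2]
finger_gap: -0.001
grasp_force: 5.0
```

Emit:
{"op": "drive_tool", "data": {"dp": [[0.06,0,0],[0.06,0,0],[0.06,-0.09,0],[0.06,-0.18,0],[0.06,-0.18,0]], "dr": [[0,0,0],[0,0,0],[0,0,0],[0,0,0],[0,0,0]], "claw": [1,1,1,1,1]}}

```text
clock: 33.05
tcp_pos: [0.4847, -0.0591, 0.0369]
orientation: [0.001, -0.003, 1.0, -0.0]
ft_force: [-0.5, 0.6, -0.7]
finger_gap: 0.003
grasp_force: 0.0
```

```bash
python3 -c "
from plan import *
plan([(*F(-.090,.0),.0365,180.6,1,1)])
"
```

```text
at [ 0.4847 -0.0591  0.0369] -179.63 t 33.05
[-0.042, 0.005, 0.001] rz -0.001 claw 1 rows 2
end [ 0.4973 -0.0575  0.0366] -179.45
```

Emit:
{"op": "drive_tool", "data": {"dp": [[-0.02,0.004,0],[-0.035,0.004,0],[-0.045,0.004,0],[-0.052,0.004,0],[-0.054,0.004,0]], "dr": [[0,0,0],[0,0,0],[0,0,0],[0,0,0],[0,0,0]], "claw": [1,1,1,1,1]}}

```text
clock: 33.67
tcp_pos: [0.4979, -0.0557, 0.0362]
orientation: [-0.001, -0.005, 1.0, 0.0]
ft_force: [-5.4, 2.2, 3.5]
finger_gap: -0.002
grasp_force: 2.8
```

Emit:
{"op": "drive_tool", "data": {"dp": [[-0.003,0,0],[-0.003,0,0]], "dr": [[0,0,0],[0,0,0]], "claw": [1,1]}}

```text
clock: 33.92
tcp_pos: [0.4979, -0.0557, 0.0361]
orientation: [-0.002, -0.005, 1.0, 0.001]
ft_force: [-7.4, 2.3, 4.7]
finger_gap: 0.004
grasp_force: 3.4
```

Emit:
{"op": "drive_tool", "data": {"dp": [[0.055,0,0],[0.055,0,0],[0.055,-0.09,0],[0.055,-0.18,0],[0.055,-0.18,0]], "dr": [[0,0,0],[0,0,0],[0,0,0],[0,0,0],[0,0,0]], "claw": [1,1,1,1,1]}}

```text
clock: 34.55
tcp_pos: [0.4857, -0.1121, 0.037]
orientation: [0.001, -0.003, 1.0, -0.0]
ft_force: [0.5, 0.8, -0.2]
finger_gap: -0.005
grasp_force: 0.0
```

```bash
python3 -c "
from plan import *
plan([(*F(-.090,-.054),.0365,180.6,1,1)])
"
```

```text
at [ 0.4857 -0.1121  0.037 ] -179.64 t 34.55
[-0.04, 0.001, 0.002] rz -0.001 claw 1 rows 2
end [ 0.4977 -0.1117  0.0364] -179.46
```

Push the third, then retreat and rise for a look at the whole fixture.

Emit:
{"op": "drive_tool", "data": {"dp": [[-0.02,0,0],[-0.035,0,0],[-0.045,0,0],[-0.052,0,0],[-0.053,0,0]], "dr": [[0,0,0],[0,0,0],[0,0,0],[0,0,0],[0,0,0]], "claw": [1,1,1,1,1]}}

```text
clock: 35.17
tcp_pos: [0.4985, -0.1098, 0.0361]
orientation: [-0.002, -0.005, 1.0, 0.0]
ft_force: [-4.5, 0.5, 2.8]
finger_gap: 0.003
grasp_force: 2.7
```

Emit:
{"op": "drive_tool", "data": {"dp": [[-0.003,0,0],[-0.003,0,0]], "dr": [[0,0,0],[0,0,0]], "claw": [1,1]}}

```text
clock: 35.42
tcp_pos: [0.4985, -0.1097, 0.036]
orientation: [-0.002, -0.004, 1.0, 0.0]
ft_force: [-6.6, 0.9, 4.3]
finger_gap: 0.0
grasp_force: 3.5
```

Emit:
{"op": "drive_tool", "data": {"dp": [[0.05,0,0],[0.05,0,0],[0.05,0,-0.2],[0.05,0.1,-0.4],[0.05,0.18,-0.6]], "dr": [[0,0,0],[0,0,0],[0,0,0],[0,0,0],[0,0,0]], "claw": [1,1,1,1,1]}}

```text
clock: 36.05
tcp_pos: [0.4859, -0.0586, 0.2125]
orientation: [0.001, -0.004, 1.0, -0.0]
ft_force: [1.4, -0.5, -0.1]
finger_gap: -0.0
grasp_force: 0.0
```

Emit:
{"op": "drive_tool", "data": {"dp": [[-0.2,0,-0.2],[-0.2,0,-0.2],[-0.2,0,-0.2]], "dr": [[0,0,0],[0,0,0],[0,0,0]], "claw": [1,1,1]}}

```text
clock: 36.42
tcp_pos: [0.5477, -0.0586, 0.2718]
orientation: [0.002, -0.005, 1.0, -0.0]
ft_force: [-0.9, -0.1, 0.0]
finger_gap: 0.0
grasp_force: 0.0
```

```bash
python3 -c "
from plan import *
from chk import *
p,y,s=state(); print(p,y,s['finger_gap'],s['clock'])
c=get('wrist'); save(c,'w8.png'); P=cloud(c)
for i,ry in enumerate((-.054,0,.054)): sleeve(c,.040,.055,F(-.055,ry),'s%d'%i); print(F(-.053,ry))
def fx(m): q=P[m]; return ((q[:,:2]-O)@np.array([[_c,-_s],[_s,_c]]))
X,Y,Z=P[...,0],P[...,1],P[...,2]
a=fx((Z>.0325)&(Z<.0385)&(abs(Y+.0567)<.08)&(abs(X-.575)<.016)); print('bar fix x',np.percentile(a[:,0],[1,99]),np.percentile(a[:,1],[1,99]))
a=fx((Z>.0195)&(Z<.0245)&(abs(Y+.0567)<.06)&(X>.586)&(X<.62)); print('fence fix x',np.percentile(a[:,0],[1,99]))
G=np.array([.7076,.0157])
plan([(*G,.13,180.6,1,1),(*G,.09,180.6,1,1)])
"
```

```text
[ 0.54771898 -0.05855496  0.27178836] -179.47806094402756 3.5675419455323414e-05 36.425
s0 [ 533.9 -111.3] [49.9 23.7] 0.74 x [0.5095 0.5578] ztop 0.048
[ 0.53476838 -0.11125204]
s1 [533.7 -57.7] [50.6 24.2] 0.73 x [0.509  0.5583] ztop 0.0479
[ 0.53420291 -0.057255  ]
s2 [533.3  -3.8] [50.6 24.1] 0.59 x [0.5086 0.557 ] ztop 0.0478
[ 0.53363743 -0.00325797]Traceback (most recent call last):
  File "<string>", line 9, in <module>
    a=fx((Z>.0325)&(Z<.0385)&(abs(Y+.0567)<.08)&(abs(X-.575)<.016)); print('bar fix x',np.percentile(a[:,0],[1,99]),np.percentile(a[:,1],[1,99]))
  File "<string>", line 7, in fx
    def fx(m): q=P[m]; return ((q[:,:2]-O)@np.array([[_c,-_s],[_s,_c]]))
                                                      ^^
NameError: name '_c' is not defined. Did you mean: 'c'?
```

View pics/w8.png

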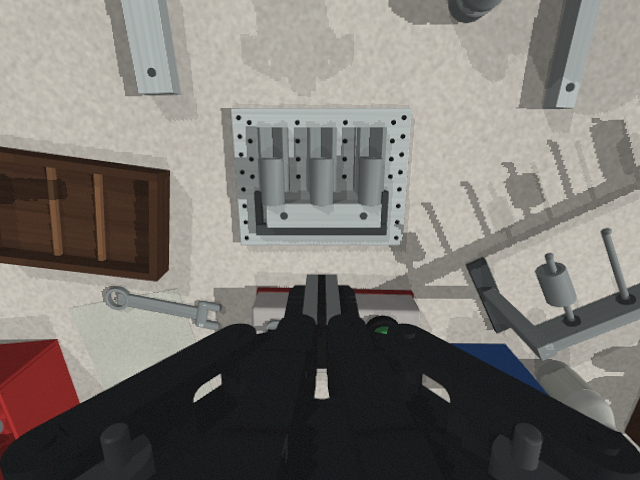

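All three sleeves lie against the bar at (272,182), (321,182), (370,182), bar at (323,214) with dark fence below it.

```bash
python3 -c "
from plan import *
from plan import _c,_s
from chk import *
c=get('wrist'); P=cloud(c)
def fx(m): q=P[m]; return ((q[:,:2]-O)@np.array([[_c,-_s],[_s,_c]]))
X,Y,Z=P[...,0],P[...,1],P[...,2]
a=fx((Z>.0325)&(Z<.0385)&(abs(Y+.0567)<.08)&(abs(X-.575)<.022)); print('bar fix x',np.percentile(a[:,0],[1,99]),np.percentile(a[:,1],[1,99]))
a=fx((Z>.0195)&(Z<.0245)&(abs(Y+.0567)<.06)&(X>.580)&(X<.62)); print('fence fix x',np.percentile(a[:,0],[1,99]))
for n in ('top','side'):
    c=get(n); Q=cloud(c); h=cv2.cvtColor(c['pixels'],cv2.COLOR_RGB2HSV); g=(h[...,0]>45)&(h[...,0]<85)&(h[...,1]>100)&(abs(Q[...,0]-.707)<.03)&(abs(Q[...,1]-.015)<.03)&(Q[...,2]>.07); q=Q[g]; print(n,len(q),(q.min(0)+q.max(0))/2 if len(q) else 0,np.median(q[:,2]) if len(q) else 0)
G=np.array([.7076,.0157])
plan([(*G,.14,180.6,1,2),(*G,.09,180.6,1,1)])
"
```

```text
bar fix x [-0.02776355  0.00025796] [-0.06121063  0.06581492]
fence fix x [0.00405992 0.01334824]
top 0 0 0
side 63 [0.70753297 0.01691455 0.07638047] 0.07794650849514673
at [ 0.5443 -0.0586  0.2692] -179.51 t 36.625
[-0.547, 0.243, 0.431] rz -0.001 claw 1 rows 6
[0.0, -0.0, 0.166] rz 0.0 claw 1 rows 2
end [0.7077 0.0157 0.0901] -179.33
```

Emit:
{"op": "drive_tool", "data": {"dp": [[-0.547,0.243,0.2],[-0.547,0.243,0.3],[-0.547,0.243,0.431],[-0.547,0.243,0.431],[-0.547,0.243,0.431]], "dr": [[0,0,0],[0,0,0],[0,0,0],[0,0,0],[0,0,0]], "claw": [1,1,1,1,1]}}

```text
clock: 37.25
tcp_pos: [0.7067, 0.0164, 0.136]
orientation: [-0.004, -0.005, 1.0, -0.0]
ft_force: [-0.5, -1.1, 0.6]
finger_gap: 0.002
grasp_force: 0.0
```

Emit:
{"op": "drive_tool", "data": {"dp": [[0,0,0],[0,0,0.1],[0,0,0.166],[0,0,0.166]], "dr": [[0,0,0],[0,0,0],[0,0,0],[0,0,0]], "claw": [1,1,1,1]}}

```text
clock: 37.75
tcp_pos: [0.7078, 0.0151, 0.0918]
orientation: [-0.0, -0.004, 1.0, -0.0]
ft_force: [-1.1, 0.5, -0.2]
finger_gap: -0.001
grasp_force: 0.0
```

```bash
python3 -c "
from plan import *
plan([(.7076,.0160,.085,180.6,1,1)])
"
```

```text
at [0.7078 0.0151 0.0918] -179.54 t 37.75
[0.001, 0.003, 0.023] rz -0.001 claw 1 rows 2
end [0.7075 0.016  0.0849] -179.36
```

Emit:
{"op": "drive_tool", "data": {"dp": [[0,0.003,0.04],[0,0.003,0.055],[0,0.003,0.07],[0,0.003,0.076],[0,0.003,0.076]], "dr": [[0,0,0],[0,0,0],[0,0,0],[0,0,0],[0,0,0]], "claw": [1,1,1,1,1]}}

```text
clock: 38.38
tcp_pos: [0.7095, 0.0166, 0.0709]
orientation: [0.001, -0.004, 1.0, -0.0]
ft_force: [-6.0, -0.1, 14.6]
finger_gap: -0.001
grasp_force: 6.8
```

Emit:
{"op": "drive_tool", "data": {"dp": [[0,0,-0.05],[0,0,-0.2],[0,0,-0.3],[0,0,-0.3]], "dr": [[0,0,0],[0,0,0],[0,0,0],[0,0,0]], "claw": [1,1,1,1]}}

```text
clock: 38.88
tcp_pos: [0.7113, 0.0168, 0.1621]
orientation: [0.003, -0.004, 1.0, 0.0]
ft_force: [0.4, 0.6, -0.3]
finger_gap: -0.0
grasp_force: 0.0
```

```bash
python3 - <<'E'
from h import *
from plan import *
P=np.load('w3.npz')['P']; r=np.hypot(P[...,0]-.7076,P[...,1]-.016)*1000
for a in range(0,32,3):
    z=P[...,2][(r>=a)&(r<a+3)]*1000; print(a,len(z),np.percentile(z,[10,50,90]).round(1) if len(z) else '')
f=F(-.0535,.054)
plan([(.6,.0,.17,180.6,.55,0),(*f,.12,180.6,.55,2),(*f,.0305,180.6,.55,1)])
E
```

```text
0 15 [76.2 76.9 77.7]
3 55 [76.  76.9 77.9]
6 86 [76.  77.  77.8]
9 131 [75.5 76.6 77.8]
12 216 [66.4 72.5 76.6]
15 123 [66. 67. 68.]
18 298 [55.6 65.9 67.5]
21 246 [54.2 56.  66.7]
24 325 [22.3 53.2 55.5]
27 435 [ 4.1 48.  55.6]
30 449 [ 0.7 53.5 55.7]
at [0.7113 0.0168 0.1621] -179.5 t 38.875
[0.371, -0.053, -0.026] rz -0.001 claw 0.55 rows 2
[0.223, -0.008, 0.166] rz 0.0 claw 0.55 rows 4
[0.0, -0.0, 0.299] rz 0.0 claw 0.55 rows 3
end [ 0.5332 -0.0032  0.0304] -179.32
```

Emit:
{"op": "drive_tool", "data": {"dp": [[0.371,-0.053,-0.026],[0.371,-0.053,-0.026],[0.371,-0.053,-0.026]], "dr": [[0,0,0],[0,0,0],[0,0,0]], "claw": [0.55,0.55,0.55]}}

```text
clock: 39.25
tcp_pos: [0.5928, -0.0005, 0.1647]
orientation: [-0.003, -0.004, 1.0, -0.0]
ft_force: [0.5, -0.7, -0.1]
finger_gap: 0.449
grasp_force: 0.0
```

Emit:
{"op": "drive_tool", "data": {"dp": [[0.223,-0.008,0.166],[0.223,-0.008,0.166],[0.223,-0.008,0.166],[0.223,-0.008,0.166]], "dr": [[0,0,0],[0,0,0],[0,0,0],[0,0,0]], "claw": [0.55,0.55,0.55,0.55]}}

```text
clock: 39.75
tcp_pos: [0.5333, -0.0031, 0.1173]
orientation: [0.001, -0.004, 1.0, 0.0]
ft_force: [0.6, -0.3, 0.2]
finger_gap: 0.446
grasp_force: 0.0
```

```bash
cat >> plan.py <<'E'
_t=np.radians(-7.3)
def T(x,y): return np.array([.579+np.cos(_t)*x-np.sin(_t)*y,-.348+np.sin(_t)*x+np.cos(_t)*y])
def totray(s,lane):
    print('descend'); plan([(*s,.0298,180.6,.55,1)])
    print('carry'); plan([(*s,.12,180.6,1,1),(*T(0,lane),.12,172.7,1,1),(*T(0,lane),.020,172.7,1,1)],(*s,.0298,180.6))
E
python3 -c "
from plan import *
totray((.5333,-.0035),-.057)"
```

```text
descend
at [ 0.5333 -0.0031  0.1173] -179.49 t 39.75
[-0.0, -0.001, 0.292] rz -0.0 claw 0.55 rows 3
end [ 0.5333 -0.0034  0.0297] -179.49
carry
at [ 0.5333 -0.0035  0.0298] 180.6 t 39.75
[0.0, 0.0, -0.301] rz -0.0 claw 1 rows 3
[-0.057, -0.669, 0.0] rz 0.022 claw 1 rows 4
[-0.103, -0.664, 0.0] rz 0.022 claw 1 rows 5
[-0.0, 0.001, 0.334] rz -0.0 claw 1 rows 3
end [ 0.5717 -0.4044  0.0199] 172.68
```

Emit:
{"op": "drive_tool", "data": {"dp": [[0,-0.001,0.15],[0,-0.001,0.292],[0,-0.001,0.292]], "dr": [[0,0,0],[0,0,0],[0,0,0]], "claw": [0.55,0.55,0.55]}}

```text
clock: 40.12
tcp_pos: [0.5301, -0.0034, 0.0269]
orientation: [-0.002, -0.004, 1.0, 0.0]
ft_force: [-0.5, 0.0, 0.1]
finger_gap: 0.451
grasp_force: 0.0
```

Emit:
{"op": "drive_tool", "data": {"dp": [[0,0,0],[0,0,0],[0,0,0],[0,0,0]], "dr": [[0,0,0],[0,0,0],[0,0,0],[0,0,0]], "claw": [1,1,1,1]}}

```text
clock: 40.62
tcp_pos: [0.5324, -0.0046, 0.0307]
orientation: [0.001, -0.004, 1.0, -0.001]
ft_force: [-1.2, -5.5, -0.5]
finger_gap: 0.277
grasp_force: 42.4
```

Emit:
{"op": "drive_tool", "data": {"dp": [[0,0,-0.05],[0,0,-0.2],[0,0,-0.301],[0,0,-0.301]], "dr": [[0,0,0],[0,0,0],[0,0,0],[0,0,0]], "claw": [1,1,1,1]}}

```text
clock: 41.12
tcp_pos: [0.5346, -0.003, 0.1239]
orientation: [0.004, -0.005, 1.0, 0.0]
ft_force: [-0.2, 0.1, -1.3]
finger_gap: 0.279
grasp_force: 42.3
```

Emit:
{"op": "drive_tool", "data": {"dp": [[-0.057,-0.669,0],[-0.057,-0.669,0],[-0.057,-0.669,0],[-0.057,-0.669,0]], "dr": [[0,0,0.022],[0,0,0.022],[0,0,0.022],[0,0,0.022]], "claw": [1,1,1,1]}}

```text
clock: 41.62
tcp_pos: [0.5501, -0.2073, 0.1191]
orientation: [0.0, 0.032, 0.999, -0.0]
ft_force: [-0.3, 0.6, -1.4]
finger_gap: 0.276
grasp_force: 42.2
```

Emit:
{"op": "drive_tool", "data": {"dp": [[-0.103,-0.664,0],[-0.103,-0.664,0],[-0.103,-0.664,0],[-0.103,-0.664,0],[-0.103,-0.664,0]], "dr": [[0,0,0.022],[0,0,0.022],[0,0,0.022],[0,0,0.022],[0,0,0.022]], "claw": [1,1,1,1,1]}}

```text
clock: 42.25
tcp_pos: [0.5686, -0.4043, 0.1185]
orientation: [-0.0, 0.065, 0.998, 0.001]
ft_force: [-0.4, 1.0, -1.5]
finger_gap: 0.277
grasp_force: 42.2
```

```bash
python3 -c "
from plan import *
from chk import *
p,y,s=state(); print(p,y,s['grasp_force'],s['clock'],s['joints'].round(2))
c=get('wrist'); sleeve(c,p[2]+.006,p[2]+.03,p[:2],'held'); save(c,'w9.png')
plan([(*T(0,-.057),.0195,172.7,1,1)])
"
```

```text
[ 0.56855757 -0.40432256  0.11845428] 172.54185353983246 42.235362539067864 42.25 [-0.62  0.56  0.06  1.07  0.   -0.49]
held [ 569.4 -403.1] [24.9 50.6] 82.73 x [0.5439 0.5934] ztop 0.136
at [ 0.5686 -0.4032  0.1186] 172.61 t 42.3
[-0.011, -0.003, 0.33] rz -0.0 claw 1 rows 3
end [ 0.5717 -0.4045  0.0196] 172.61
```

View pics/w9.png

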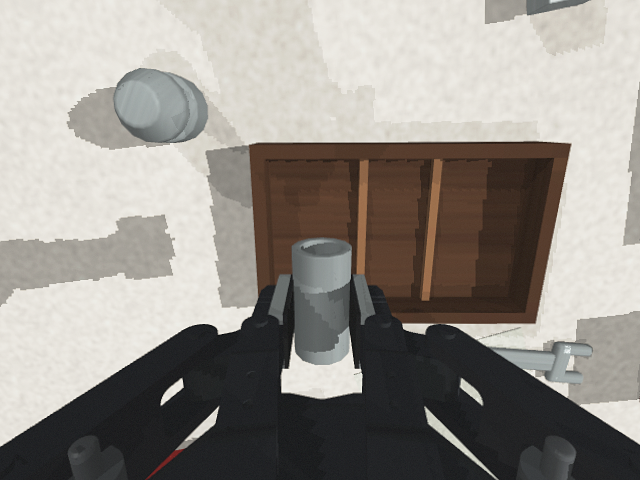

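Sleeve held along the left-hand lane (320,300), no obstacle; holder at (155,105) clear.

Emit:
{"op": "drive_tool", "data": {"dp": [[-0.011,0,0.15],[-0.011,0,0.25],[-0.011,0,0.33],[-0.011,0,0.33],[-0.011,0,0.33]], "dr": [[0,0,0],[0,0,0],[0,0,0],[0,0,0],[0,0,0]], "claw": [1,1,1,1,1]}}

```text
clock: 42.92
tcp_pos: [0.5725, -0.4035, 0.0209]
orientation: [0.0, 0.064, 0.998, 0.0]
ft_force: [0.3, -0.3, -1.5]
finger_gap: 0.276
grasp_force: 43.1
```

Emit:
{"op": "drive_tool", "data": {"dp": [[0,0,0],[0,0,0],[0,0,0],[0,0,0],[0,0,0]], "dr": [[0,0,0],[0,0,0],[0,0,0],[0,0,0],[0,0,0]], "claw": [0.61,0.61,0.61,0.61,0.61]}}

```text
clock: 43.55
tcp_pos: [0.5719, -0.4052, 0.0202]
orientation: [-0.0, 0.065, 0.998, 0.0]
ft_force: [-0.1, -0.7, -0.4]
finger_gap: 0.393
grasp_force: 0.0
```

Emit:
{"op": "drive_tool", "data": {"dp": [[0,0,-0.1],[0,0,-0.25],[0,0,-0.38],[0,0,-0.38],[0,0,-0.38]], "dr": [[0,0,0],[0,0,0],[0,0,0],[0,0,0],[0,0,0]], "claw": [0.61,0.61,0.61,0.55,0.55]}}

```text
clock: 44.18
tcp_pos: [0.5717, -0.405, 0.1337]
orientation: [-0.0, 0.065, 0.998, 0.0]
ft_force: [0.1, -0.1, -0.4]
finger_gap: 0.451
grasp_force: 0.0
```

```bash
python3 -c "
from plan import *
from chk import *
p,y,s=state(); print(p,y,s['finger_gap'],s['clock'])
c=get('wrist'); sleeve(c,.026,.042,T(0,-.057),'in tray')
s=(.5335,-.0577); plan([(*s,.12,180.6,.55,2)])
"
```

```text
[ 0.57171587 -0.40497673  0.13368636] 172.57907726965547 0.4508992637134387 44.175
in tray [ 573.9 -403. ] [24.5 50. ] 82.44 x [0.5491 0.5981] ztop 0.0347
at [ 0.5713 -0.4047  0.1329] 172.58 t 44.225
[0.137, 0.565, 0.021] rz -0.022 claw 0.55 rows 3
[0.098, 0.574, 0.022] rz -0.023 claw 0.55 rows 5
end [ 0.5334 -0.0576  0.12  ] 180.68
```

In the tray (top at 34.7 mm, as it must be). Next: middle sleeve.

Emit:
{"op": "drive_tool", "data": {"dp": [[0.137,0.565,0.021],[0.137,0.565,0.021],[0.137,0.565,0.021],[0.137,0.565,0.021]], "dr": [[0,0,-0.022],[0,0,-0.022],[0,0,-0.022],[0,0,-0.022]], "claw": [0.55,0.55,0.55,0.55]}}

```text
clock: 44.72
tcp_pos: [0.5512, -0.228, 0.1261]
orientation: [-0.002, 0.028, 1.0, 0.001]
ft_force: [0.5, 0.0, 0.8]
finger_gap: 0.446
grasp_force: 0.0
```

Emit:
{"op": "drive_tool", "data": {"dp": [[0.098,0.574,0.022],[0.098,0.574,0.022],[0.098,0.574,0.022],[0.098,0.574,0.022],[0.098,0.574,0.022]], "dr": [[0,0,-0.023],[0,0,-0.023],[0,0,-0.023],[0,0,-0.023],[0,0,-0.023]], "claw": [0.55,0.55,0.55,0.55,0.55]}}

```text
clock: 45.35
tcp_pos: [0.5342, -0.0588, 0.1207]
orientation: [-0.0, -0.006, 1.0, -0.0]
ft_force: [-0.1, 0.6, 0.6]
finger_gap: 0.449
grasp_force: 0.0
```

```bash
python3 -c "
from plan import *
from chk import *
c=get('wrist'); sleeve(c,.040,.055,F(-.055,0),'s1'); sleeve(c,.040,.055,F(-.055,-.054),'s0')
totray((.5335,-.0575),0)"
```

```text
s1 [533.9 -57.6] [50.5 24.1] 0.82 x [0.5092 0.5582] ztop 0.0479
s0 [ 534.2 -111.4] [50.7 24.3] 0.17 x [0.5092 0.5585] ztop 0.0479
descend
at [ 0.5343 -0.0592  0.1208] -179.38 t 45.4
[0.003, 0.006, 0.303] rz 0.0 claw 0.55 rows 3
end [ 0.5334 -0.0575  0.0299] -179.38
carry
at [ 0.5335 -0.0575  0.0298] 180.6 t 45.4
[0.0, 0.0, -0.301] rz -0.0 claw 1 rows 3
[-0.071, -0.485, 0.0] rz 0.022 claw 1 rows 3
[-0.104, -0.479, 0.0] rz 0.022 claw 1 rows 4
[0.0, 0.0, 0.334] rz -0.0 claw 1 rows 3
end [ 0.579  -0.3481  0.0199] 172.68
```

Emit:
{"op": "drive_tool", "data": {"dp": [[0.003,0.006,0.15],[0.003,0.006,0.303],[0.003,0.006,0.303]], "dr": [[0,0,0],[0,0,0],[0,0,0]], "claw": [0.55,0.55,0.55]}}

```text
clock: 45.78
tcp_pos: [0.5299, -0.0574, 0.0273]
orientation: [-0.004, -0.005, 1.0, 0.0]
ft_force: [-0.1, 0.5, -0.2]
finger_gap: 0.45
grasp_force: 0.0
```

Emit:
{"op": "drive_tool", "data": {"dp": [[0,0,0],[0,0,0],[0,0,0],[0,0,0]], "dr": [[0,0,0],[0,0,0],[0,0,0],[0,0,0]], "claw": [1,1,1,1]}}

```text
clock: 46.28
tcp_pos: [0.5332, -0.0581, 0.0322]
orientation: [-0.0, -0.005, 1.0, -0.001]
ft_force: [-4.3, -4.3, -2.4]
finger_gap: 0.278
grasp_force: 43.3
```

Emit:
{"op": "drive_tool", "data": {"dp": [[0,0,-0.05],[0,0,-0.2],[0,0,-0.301],[0,0,-0.301]], "dr": [[0,0,0],[0,0,0],[0,0,0],[0,0,0]], "claw": [1,1,1,1]}}

```text
clock: 46.78
tcp_pos: [0.537, -0.0567, 0.1258]
orientation: [0.004, -0.006, 1.0, -0.0]
ft_force: [0.5, 0.5, -1.8]
finger_gap: 0.274
grasp_force: 43.4
```

Emit:
{"op": "drive_tool", "data": {"dp": [[-0.071,-0.485,0],[-0.071,-0.485,0],[-0.071,-0.485,0],[-0.071,-0.485,0]], "dr": [[0,0,0.022],[0,0,0.022],[0,0,0.022],[0,0,0.022]], "claw": [1,1,1,1]}}

```text
clock: 47.28
tcp_pos: [0.5562, -0.2028, 0.1205]
orientation: [-0.0, 0.03, 1.0, 0.0]
ft_force: [-0.1, 1.0, -1.8]
finger_gap: 0.277
grasp_force: 43.4
```

Emit:
{"op": "drive_tool", "data": {"dp": [[-0.104,-0.479,0],[-0.104,-0.479,0],[-0.104,-0.479,0],[-0.104,-0.479,0],[-0.104,-0.479,0]], "dr": [[0,0,0.022],[0,0,0.022],[0,0,0.022],[0,0,0.022],[0,0,0.022]], "claw": [1,1,1,1,1]}}

```text
clock: 47.9
tcp_pos: [0.579, -0.3447, 0.1204]
orientation: [-0.0, 0.062, 0.998, 0.001]
ft_force: [0.2, 0.7, -1.1]
finger_gap: 0.277
grasp_force: 43.4
```

```bash
python3 -c "
from plan import *
from chk import *
c=get('wrist'); p,y,s=state(); print(s['grasp_force'],s['clock']); sleeve(c,p[2]+.006,p[2]+.03,p[:2],'held')
plan([(*T(0,0),.0195,172.7,1,1)])
"
```

```text
43.35182353388518 47.95
held [ 579.9 -343.4] [24.5 51. ] 83.35 x [0.5544 0.6038] ztop 0.1371
at [ 0.5791 -0.3446  0.1206] 172.87 t 47.95
[-0.001, -0.011, 0.337] rz 0.001 claw 1 rows 3
end [ 0.579  -0.348   0.0195] 172.69
```

Emit:
{"op": "drive_tool", "data": {"dp": [[0,-0.014,0.15],[0,-0.014,0.25],[0,-0.014,0.337],[0,-0.014,0.337],[0,-0.014,0.337]], "dr": [[0,0,0],[0,0,0],[0,0,0],[0,0,0],[0,0,0]], "claw": [1,1,1,1,1]}}

```text
clock: 48.58
tcp_pos: [0.5789, -0.3497, 0.0201]
orientation: [0.0, 0.062, 0.998, 0.0]
ft_force: [0.3, 0.2, -1.7]
finger_gap: 0.278
grasp_force: 45.7
```

Emit:
{"op": "drive_tool", "data": {"dp": [[0,0,0],[0,0,0],[0,0,0],[0,0,0],[0,0,0]], "dr": [[0,0,0],[0,0,0],[0,0,0],[0,0,0],[0,0,0]], "claw": [0.61,0.61,0.61,0.61,0.61]}}

```text
clock: 49.2
tcp_pos: [0.5786, -0.351, 0.0196]
orientation: [-0.0, 0.063, 0.998, 0.0]
ft_force: [-0.3, 0.6, -1.0]
finger_gap: 0.389
grasp_force: 0.0
```

Emit:
{"op": "drive_tool", "data": {"dp": [[0,0,-0.1],[0,0,-0.25],[0,0,-0.34],[0,0,-0.34],[0,0,-0.34]], "dr": [[0,0,0],[0,0,0],[0,0,0],[0,0,0],[0,0,0]], "claw": [0.61,0.61,0.61,0.55,0.55]}}

```text
clock: 49.82
tcp_pos: [0.5782, -0.3507, 0.1206]
orientation: [-0.001, 0.063, 0.998, 0.0]
ft_force: [0.8, 0.0, -0.2]
finger_gap: 0.45
grasp_force: 0.0
```

```bash
python3 -c "
from plan import *
from chk import *
p,y,s=state(); print(p,y,s['clock'])
c=get('wrist'); sleeve(c,.026,.042,T(0,0),'in tray')
s=(.5337,-.1112); plan([(*s,.12,180.6,.55,2)])
"
```

```text
[ 0.57815661 -0.35067734  0.12062897] 172.7587123822174 49.825
in tray [ 580.2 -348.9] [24.3 50. ] 83.36 x [0.5553 0.6045] ztop 0.0347
at [ 0.5778 -0.3504  0.1201] 172.76 t 49.875
[0.123, 0.386, 0.0] rz -0.022 claw 0.55 rows 3
[0.096, 0.394, 0.0] rz -0.022 claw 0.55 rows 5
end [ 0.5338 -0.1112  0.1201] 180.68
```

Emit:
{"op": "drive_tool", "data": {"dp": [[0.123,0.386,0],[0.123,0.386,0],[0.123,0.386,0]], "dr": [[0,0,-0.022],[0,0,-0.022],[0,0,-0.022]], "claw": [0.55,0.55,0.55]}}

```text
clock: 50.25
tcp_pos: [0.5543, -0.2273, 0.1198]
orientation: [-0.002, 0.027, 1.0, 0.001]
ft_force: [0.4, -1.2, -0.6]
finger_gap: 0.449
grasp_force: 0.0
```

Emit:
{"op": "drive_tool", "data": {"dp": [[0.096,0.394,0],[0.096,0.394,0],[0.096,0.394,0],[0.096,0.394,0],[0.096,0.394,0]], "dr": [[0,0,-0.022],[0,0,-0.022],[0,0,-0.022],[0,0,-0.022],[0,0,-0.022]], "claw": [0.55,0.55,0.55,0.55,0.55]}}

```text
clock: 50.88
tcp_pos: [0.535, -0.1132, 0.1213]
orientation: [-0.0, -0.005, 1.0, -0.0]
ft_force: [-0.1, -0.6, 0.0]
finger_gap: 0.451
grasp_force: 0.0
```

```bash
python3 -c "
from plan import *
from chk import *
totray((.5337,-.1112),.057)"
```

```text
descend
at [ 0.535  -0.1132  0.1213] -179.42 t 50.875
[0.004, 0.007, 0.305] rz -0.0 claw 0.55 rows 3
end [ 0.5338 -0.1111  0.0298] -179.42
carry
at [ 0.5337 -0.1112  0.0298] 180.6 t 50.875
[0.0, 0.0, -0.301] rz -0.0 claw 1 rows 3
[-0.169, -0.603, 0.0] rz 0.044 claw 1 rows 5
[0.0, 0.0, 0.334] rz -0.0 claw 1 rows 3
end [ 0.5863 -0.2916  0.0199] 172.68
```

Emit:
{"op": "drive_tool", "data": {"dp": [[0.003,0.006,0.15],[0.003,0.006,0.303],[0.003,0.006,0.303]], "dr": [[0,0,0],[0,0,0],[0,0,0]], "claw": [0.55,0.55,0.55]}}

```text
clock: 51.25
tcp_pos: [0.5304, -0.1105, 0.0276]
orientation: [-0.004, -0.005, 1.0, 0.001]
ft_force: [-0.4, 0.1, 0.8]
finger_gap: 0.45
grasp_force: 0.0
```

Emit:
{"op": "drive_tool", "data": {"dp": [[0,0,0],[0,0,0],[0,0,0],[0,0,0]], "dr": [[0,0,0],[0,0,0],[0,0,0],[0,0,0]], "claw": [1,1,1,1]}}

```text
clock: 51.75
tcp_pos: [0.5337, -0.1119, 0.0326]
orientation: [-0.0, -0.005, 1.0, -0.002]
ft_force: [-4.8, -3.9, -2.0]
finger_gap: 0.277
grasp_force: 42.5
```

Emit:
{"op": "drive_tool", "data": {"dp": [[0,0,-0.05],[0,0,-0.2],[0,0,-0.301],[0,0,-0.301]], "dr": [[0,0,0],[0,0,0],[0,0,0],[0,0,0]], "claw": [1,1,1,1]}}

```text
clock: 52.25
tcp_pos: [0.5376, -0.1107, 0.1264]
orientation: [0.005, -0.006, 1.0, -0.001]
ft_force: [-0.1, 0.2, -0.9]
finger_gap: 0.277
grasp_force: 42.5
```

Emit:
{"op": "drive_tool", "data": {"dp": [[-0.169,-0.603,0],[-0.169,-0.603,0],[-0.169,-0.603,0],[-0.169,-0.603,0],[-0.169,-0.603,0]], "dr": [[0,0,0.044],[0,0,0.044],[0,0,0.044],[0,0,0.044],[0,0,0.044]], "claw": [1,1,1,1,1]}}

```text
clock: 52.88
tcp_pos: [0.5861, -0.29, 0.1207]
orientation: [-0.0, 0.063, 0.998, 0.001]
ft_force: [1.1, 0.4, -1.9]
finger_gap: 0.278
grasp_force: 42.5
```

```bash
python3 -c "
from plan import *
from chk import *
c=get('wrist'); p,y,s=state(); print(s['grasp_force'],s['clock']); sleeve(c,p[2]+.006,p[2]+.03,p[:2],'held')
plan([(*T(0,.057),.0195,172.7,1,1)])
"
```

```text
42.503641387447715 52.925
held [ 586.8 -288.7] [24.6 50.6] 83.18 x [0.5616 0.6109] ztop 0.1372
at [ 0.5861 -0.2892  0.1208] 172.79 t 52.925
[-0.002, -0.007, 0.338] rz 0.0 claw 1 rows 3
end [ 0.5864 -0.2914  0.0194] 172.79
```

Emit:
{"op": "drive_tool", "data": {"dp": [[-0.002,-0.009,0.15],[-0.002,-0.009,0.25],[-0.002,-0.009,0.338],[-0.002,-0.009,0.338],[-0.002,-0.009,0.338]], "dr": [[0,0,0],[0,0,0],[0,0,0],[0,0,0],[0,0,0]], "claw": [1,1,1,1,1]}}

```text
clock: 53.55
tcp_pos: [0.5869, -0.2917, 0.0201]
orientation: [-0.0, 0.062, 0.998, 0.0]
ft_force: [-0.2, 0.2, -0.2]
finger_gap: 0.276
grasp_force: 44.8
```

Emit:
{"op": "drive_tool", "data": {"dp": [[0,0,0],[0,0,0],[0,0,0],[0,0,0],[0,0,0]], "dr": [[0,0,0],[0,0,0],[0,0,0],[0,0,0],[0,0,0]], "claw": [0.61,0.61,0.61,0.61,0.61]}}

```text
clock: 54.18
tcp_pos: [0.5868, -0.2931, 0.0196]
orientation: [-0.0, 0.063, 0.998, 0.0]
ft_force: [0.1, -0.1, -0.8]
finger_gap: 0.391
grasp_force: 0.0
```

Emit:
{"op": "drive_tool", "data": {"dp": [[0,0,-0.1],[0,0,-0.25],[0,0,-0.4],[0,0,-0.4],[0,0,-0.4]], "dr": [[0,0,0],[0,0,0],[0,0,0],[0,0,0],[0,0,0]], "claw": [0.61,0.61,0.61,0.55,0.55]}}

```text
clock: 54.8
tcp_pos: [0.5867, -0.2929, 0.1393]
orientation: [-0.0, 0.063, 0.998, 0.0]
ft_force: [0.2, -0.8, 0.1]
finger_gap: 0.447
grasp_force: 0.0
```

```bash
python3 -c "
from plan import *
from chk import *
c=get('wrist'); sleeve(c,.026,.042,T(0,.057),'in tray')
plan([(.571,-.0555,.14,90.6,.55,2)])
"
```

```text
in tray [ 588.6 -290.9] [23.9 50.5] 83.51 x [0.5636 0.6128] ztop 0.0347
at [ 0.5861 -0.2927  0.1384] 172.76 t 54.85
[0.05, 0.259, -0.002] rz 0.152 claw 0.55 rows 3
[0.163, 0.208, -0.002] rz 0.152 claw 0.55 rows 3
[0.241, 0.109, -0.001] rz 0.152 claw 0.55 rows 5
end [ 0.571  -0.0554  0.1399] 90.68
```

Emit:
{"op": "drive_tool", "data": {"dp": [[0.05,0.259,0],[0.05,0.259,0],[0.05,0.259,0],[0.05,0.259,0]], "dr": [[0,0,0.152],[0,0,0.152],[0,0,0.152],[0,0,0.152]], "claw": [0.5,0.5,0.5,0.5]}}

```text
clock: 55.35
tcp_pos: [0.5808, -0.2134, 0.1381]
orientation: [-0.001, 0.297, 0.955, 0.0]
ft_force: [0.3, -0.3, -0.2]
finger_gap: 0.499
grasp_force: 0.0
```

Emit:
{"op": "drive_tool", "data": {"dp": [[0.163,0.208,0],[0.163,0.208,0],[0.163,0.208,0],[0.163,0.208,0]], "dr": [[0,0,0.152],[0,0,0.152],[0,0,0.152],[0,0,0.152]], "claw": [0.5,0.5,0.5,0.5]}}

```text
clock: 55.85
tcp_pos: [0.5765, -0.1348, 0.1388]
orientation: [-0.001, 0.513, 0.858, -0.0]
ft_force: [0.1, -0.7, -1.3]
finger_gap: 0.497
grasp_force: 0.0
```

Emit:
{"op": "drive_tool", "data": {"dp": [[0.241,0.109,0],[0.241,0.109,0],[0.241,0.109,0],[0.241,0.109,0],[0.241,0.109,0]], "dr": [[0,0,0.152],[0,0,0.152],[0,0,0.152],[0,0,0.152],[0,0,0.152]], "claw": [0.5,0.5,0.5,0.5,0.5]}}

```text
clock: 56.48
tcp_pos: [0.5717, -0.0563, 0.1393]
orientation: [-0.0, 0.702, 0.712, -0.0]
ft_force: [-0.5, 0.3, 1.1]
finger_gap: 0.5
grasp_force: 0.0
```

```bash
python3 -c "
from plan import *
from chk import *
barfix()
c=get('wrist'); save(c,'w10.png')
plan([(.573,-.0555,.0285,90.6,.5,1)])
"
```

```text
bar in fix [572.6 -54.4] [ 27.7 130. ] 0.59 z [0.0347 0.0358 0.0369] x [0.5595 0.5858]
at [ 0.5718 -0.0562  0.1394] 90.75 t 56.575
[0.002, 0.004, 0.37] rz 0.001 claw 0.5 rows 3
end [ 0.573  -0.0556  0.0284] 90.57
```

View pics/w10.png

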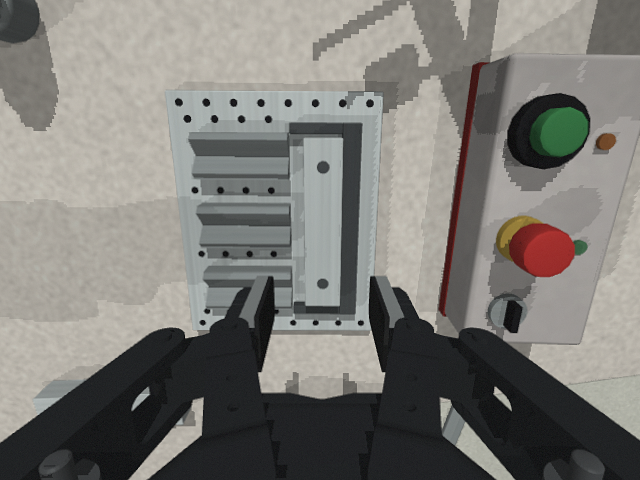

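Bar at (322,220) still against the fence, rests empty. Grip it.

Emit:
{"op": "drive_tool", "data": {"dp": [[0.002,0.004,0.2],[0.002,0.004,0.3],[0.002,0.004,0.37],[0.002,0.004,0.37]], "dr": [[0,0,0],[0,0,0],[0,0,0],[0,0,0]], "claw": [0.5,0.5,0.5,0.5]}}

```text
clock: 57.08
tcp_pos: [0.5718, -0.0556, 0.0273]
orientation: [-0.001, 0.703, 0.711, -0.001]
ft_force: [0.4, 1.1, 0.2]
finger_gap: 0.503
grasp_force: 0.0
```

Emit:
{"op": "drive_tool", "data": {"dp": [[0,0,0],[0,0,0],[0,0,0],[0,0,0]], "dr": [[0,0,0],[0,0,0],[0,0,0],[0,0,0]], "claw": [1,1,1,1], "newtons": 60}}

```text
clock: 57.58
tcp_pos: [0.5728, -0.0552, 0.0296]
orientation: [0.0, 0.703, 0.711, -0.0]
ft_force: [-4.7, 0.8, 5.8]
finger_gap: 0.302
grasp_force: 60.1
```

Emit:
{"op": "drive_tool", "data": {"dp": [[0,0,-0.05],[0,0,-0.2],[0,0,-0.3],[0,0,-0.3],[0,0,-0.3]], "dr": [[0,0,0],[0,0,0],[0,0,0],[0,0,0],[0,0,0]], "claw": [1,1,1,1,1]}}

```text
clock: 58.2
tcp_pos: [0.5728, -0.055, 0.1183]
orientation: [-0.0, 0.703, 0.711, 0.0]
ft_force: [-0.7, -0.4, -3.1]
finger_gap: 0.3
grasp_force: 59.6
```

```bash
python3 -c "
from plan import *
from h import *
c=get('wrist'); P=cloud(c); px=c['pixels'].astype(int); p,y,s=state(); print(p,s['grasp_force'])
X,Y,Z=P[...,0],P[...,1],P[...,2]
m=(Z>.09)&(Z<.16)&(px.sum(2)>330)&(abs(Y+.0567)<.09)&(abs(X-.572)<.03); print(m.sum(),np.percentile(Z[m],[5,50,95]) if m.any() else '')
plan([(.41,-.07,.12,90.6,1,2)])
"
```

```text
[ 0.57224325 -0.05497583  0.11759617] 59.596983790397644
16038 [0.12335765 0.12443473 0.13137573]
at [ 0.5722 -0.055   0.1176] 90.69 t 58.25
[-0.044, -0.541, -0.008] rz 0.0 claw 1 rows 5
end [ 0.4101 -0.0701  0.12  ] 90.69
```

Emit:
{"op": "drive_tool", "data": {"dp": [[-0.044,-0.541,0],[-0.044,-0.541,0],[-0.044,-0.541,0],[-0.044,-0.541,0],[-0.044,-0.541,0]], "dr": [[0,0,0],[0,0,0],[0,0,0],[0,0,0],[0,0,0]], "claw": [1,1,1,1,1]}}

```text
clock: 58.88
tcp_pos: [0.4112, -0.0702, 0.1183]
orientation: [0.0, 0.703, 0.711, 0.0]
ft_force: [0.7, -0.0, -1.2]
finger_gap: 0.304
grasp_force: 59.9
```

Emit:
{"op": "drive_tool", "data": {"dp": [[0,0,0.15],[0,0,0.25],[0,0,0.32],[0,0,0.33],[0,0,0.331]], "dr": [[0,0,0],[0,0,0],[0,0,0],[0,0,0],[0,0,0]], "claw": [1,1,1,1,1]}}

```text
clock: 59.5
tcp_pos: [0.4117, -0.0702, 0.0194]
orientation: [0.0, 0.703, 0.711, 0.0]
ft_force: [1.1, 0.4, -0.9]
finger_gap: 0.3
grasp_force: 59.9
```

Emit:
{"op": "drive_tool", "data": {"dp": [[0,0,0],[0,0,0],[0,0,0],[0,0,0],[0,0,0]], "dr": [[0,0,0],[0,0,0],[0,0,0],[0,0,0],[0,0,0]], "claw": [0.5,0.5,0.5,0.5,0.5]}}

```text
clock: 60.12
tcp_pos: [0.4109, -0.0703, 0.0194]
orientation: [0.0, 0.703, 0.711, 0.0]
ft_force: [-0.1, 0.4, -0.1]
finger_gap: 0.498
grasp_force: 0.0
```

Emit:
{"op": "drive_tool", "data": {"dp": [[0,0,-0.1],[0,0,-0.3],[0,0,-0.5],[0,0,-0.7],[0,0,-0.7]], "dr": [[0,0,0],[0,0,0],[0,0,0],[0,0,0],[0,0,0]], "claw": [0.5,0.5,0.5,0.5,0.5]}}

```text
clock: 60.75
tcp_pos: [0.414, -0.0708, 0.2341]
orientation: [0.004, 0.703, 0.711, 0.003]
ft_force: [-0.3, 1.1, 0.3]
finger_gap: 0.502
grasp_force: 0.0
```

```bash
python3 - <<'E'
from chk import *
from plan import *
print(state())
c=get('wrist'); P=cloud(c); X,Y,Z=P[...,0],P[...,1],P[...,2]; px=c['pixels'].astype(int)
m=(abs(X-.41)<.04)&(abs(Y+.07)<.09)&(Z>.018)&(Z<.04)&(px.sum(2)>300); q=P[m]; print(cv2.minAreaRect((q[:,:2]*1000).astype(np.float32)),np.percentile(q[:,2],[5,50,95]))
s=get('side'); save(s,'side9.png')
sleeve(s,.026,.042,T(0,.057),'t');sleeve(s,.026,.042,T(0,0),'t');sleeve(s,.026,.042,T(0,-.057),'t')
E
```

```text
(array([ 0.41400765, -0.07077515,  0.23406555]), np.float64(90.68499003589633), {'clock': 60.75, 'joints': array([-1.69298024e-01, -3.52796164e-02, -4.47034639e-01,  1.15014656e+00,
       -2.10525050e-05,  1.38953578e+00]), 'joint_velocities': array([-1.67746066e-05,  4.25972515e-02, -9.99815329e-02, -6.49868828e-02,
       -5.16653240e-04, -7.58754052e-04]), 'effort': array([ 1.35813822e-03, -3.34177744e+01,  3.52937937e+01,  1.12929638e+00,
       -1.51898820e-05, -1.91133091e-05]), 'tcp_pos': array([ 0.41400765, -0.07077515,  0.23406555]), 'orientation': array([0.003651  , 0.70285785, 0.71131643, 0.00253955]), 'ft_force': array([-0.31724022,  1.09163172,  0.27966237]), 'torque': array([ 0.021694  , -0.10016629, -0.02644864]), 'grasp_force': 0.0, 'finger_gap': 0.5021469259238356})
((412.3770446777344, -69.43930053710938), (27.99677085876465, 130.0933380126953), 0.47582122683525085) [0.0224306  0.02374629 0.02499944]
t [ 589.2 -290.1] [26.  49.7] 81.52 x [0.5646 0.6137] ztop 0.0381
t [ 580.9 -347.8] [26.6 49.8] 83.57 x [0.5572 0.6051] ztop 0.0384
t [ 575.  -401.8] [28.6 50.8] 79.2 x [0.5505 0.599 ] ztop 0.0377
```

View pics/side9.png

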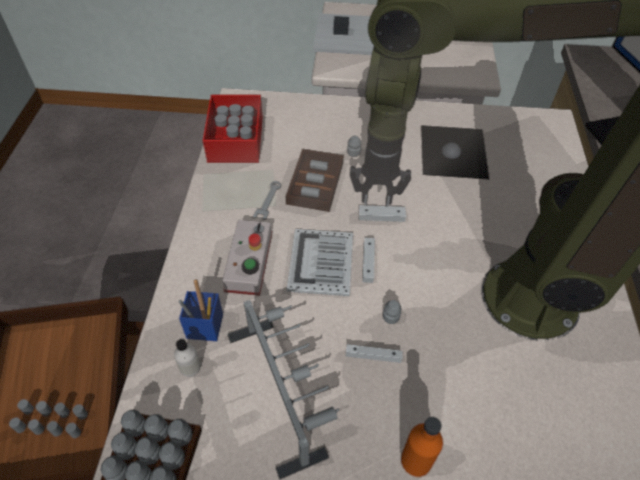

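The side view shows the three sleeves in the tray (318,180), the bar on the bare table (369,258), the fixture empty, and the 36/64 mm sleeves on their pegs. I'm handing it in.

```bash
python3 -c "
from workcell import env
print(env.job_done())"
```

```text
the job is handed in; nothing more can be done
None
```

The job is handed in: bar and all three 50 mm sleeves were set in the fixture, start was pressed to its stop, the sleeves now lie in the tray and the bar flat on the bare table; the hand-in returned no verdict.

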